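Fetch the immersion oil from behind the stain bottles

TASK

The little amber dropper bottle is hemmed in by the three tall stain bottles on the stand: take all three out and stand them in the steel side tray, and only then fetch the dropper bottle and stand it in the middle of the glass dish. When it is there, put the tall bottles back, each centred on the disc of its own colour. Do not tip any bottle over.

Things in the scene. Friction and masses are not known exactly. Their poses are not given: they have to be found in the camera images.
- red_bottle_mid (a point): Tall closed white plastic bottle with red cap and band, 130 mm tall, 90 g. Body 43 mm diameter up to 84 mm, tapering to a 20 mm neck; the cap, to grip by from above, is a cylinder of 28 mm diameter from 101 to 130 mm. The point is on the axis, 65 mm above the underside (the cap's middle is 50 mm above it). z points up. Starts upright on the red disc.
- yellow_bottle_mid (a point): Tall closed white plastic bottle with yellow cap and band, 130 mm tall, 90 g. Body 43 mm diameter up to 84 mm, tapering to a 20 mm neck; the cap, to grip by from above, is a cylinder of 28 mm diameter from 101 to 130 mm. The point is on the axis, 65 mm above the underside (the cap's middle is 50 mm above it). z points up. Starts upright on the yellow disc.
- blue_bottle_mid (a point): Tall closed white plastic bottle with blue cap and band, 130 mm tall, 90 g. Body 43 mm diameter up to 84 mm, tapering to a 20 mm neck; the cap, to grip by from above, is a cylinder of 28 mm diameter from 101 to 130 mm. The point is on the axis, 65 mm above the underside (the cap's middle is 50 mm above it). z points up. Starts upright on the blue disc.
- oil_bottle_mid (a point): Small amber glass dropper bottle, black collar, dark rubber bulb, 67 mm tall, 60 g. Body, to grip by: cylinder of 36 mm diameter up to 42 mm; collar 22 mm wide up to 54 mm. The point is on the axis, 33 mm above the underside; z points up. Starts upright in the middle of the stand, hemmed in by the three tall bottles.
- red_disc: Fixed round red disc, 58 mm diameter, 3 mm thick, on the grey stand: home of the red-capped bottle. Origin at the centre of its underside (its top 3 mm higher); axes parallel to the stand's. Which colour lies where on the stand varies.
- yellow_disc: Fixed round yellow disc, 58 mm diameter, 3 mm thick, on the grey stand: home of the yellow-capped bottle. Origin at the centre of its underside (its top 3 mm higher); axes parallel to the stand's. Which colour lies where on the stand varies.
- blue_disc: Fixed round blue disc, 58 mm diameter, 3 mm thick, on the grey stand: home of the blue-capped bottle. Origin at the centre of its underside (its top 3 mm higher); axes parallel to the stand's. Which colour lies where on the stand varies.
- stand: Fixed grey bottle stand: base plate 165 x 190 mm, 4 mm thick, back wall 29 mm tall at x = +67 mm, parallel to y. Origin on the bench under the dropper bottle's start; x away from the robot, y left, z up. Discs centred 52 mm from the origin towards -x, +y and -y. Two small vials (42 mm tall) stand in its front corners, about (-75, +-72) mm.
- side_tray: Fixed shallow steel tray, 120 mm (x) by 220 mm (y) outside, walls 4 mm thick and 10 mm high, floor 4 mm thick. Origin at the centre of its underside, z up. Empty at the start; left or right of the stand. A jar (75 mm tall) and a loupe stand on the bench just beyond its far (+x) long side.
- dish: Fixed round glass dish with green bottom, 80 mm outside, 74 mm inside diameter, rim 10 mm high, floor 4 mm thick. Origin at the centre of its underside, z up. Across the stand from the tray. A wooden slide box (30 mm tall) and a small glass bowl stand on the bench beside it, 85 mm from its centre along its +y and -y.
Things that resemble listed ones, but are neither listed nor needed, are in the scene too. Leave any blue look-alike of the part that bears oil_bottle_mid alone.

How it is judged:
On the way, in this order (a step that is already met when the one before it is completed fails the run):
1. all three tall bottles stand released in the side tray while the dropper bottle still stands in its place (x of red_bottle_mid in the frame of side_tray between -0.05 and 0.05 m and y of red_bottle_mid in the frame of side_tray between -0.1 and 0.1 m and z of red_bottle_mid in the frame of side_tray between 0.061 and 0.077 m and angle between each of red_bottle_mid, yellow_bottle_mid, blue_bottle_mid's own z axis and vertical below 0.12 rad and linear speed of each of red_bottle, yellow_bottle, blue_bottle below 0.02 m/s and contact force between the fingers and red_bottle below 0.1 N and x of yellow_bottle_mid in the frame of side_tray between -0.05 and 0.05 m and y of yellow_bottle_mid in the frame of side_tray between -0.1 and 0.1 m and z of yellow_bottle_mid in the frame of side_tray between 0.061 and 0.077 m and contact force between the fingers and yellow_bottle below 0.1 N and x of blue_bottle_mid in the frame of side_tray between -0.05 and 0.05 m and y of blue_bottle_mid in the frame of side_tray between -0.1 and 0.1 m and z of blue_bottle_mid in the frame of side_tray between 0.061 and 0.077 m and contact force between the fingers and blue_bottle below 0.1 N and distance of oil_bottle_mid from where it was at the start of the episode below 0.025 m), for 0.2 s.
2. the dropper bottle stands released in the dish while the three tall bottles still stand in the side tray (horizontal distance between oil_bottle_mid and dish below 0.02 m and z of oil_bottle_mid in the frame of dish between 0.03 and 0.043 m and angle between each of oil_bottle_mid, red_bottle_mid, yellow_bottle_mid, blue_bottle_mid's own z axis and vertical below 0.12 rad and linear speed of each of oil_bottle, red_bottle, yellow_bottle, blue_bottle below 0.02 m/s and contact force between the fingers and oil_bottle below 0.1 N and x of red_bottle_mid in the frame of side_tray between -0.05 and 0.05 m and y of red_bottle_mid in the frame of side_tray between -0.1 and 0.1 m and z of red_bottle_mid in the frame of side_tray between 0.061 and 0.077 m and contact force between the fingers and red_bottle below 0.1 N and x of yellow_bottle_mid in the frame of side_tray between -0.05 and 0.05 m and y of yellow_bottle_mid in the frame of side_tray between -0.1 and 0.1 m and z of yellow_bottle_mid in the frame of side_tray between 0.061 and 0.077 m and contact force between the fingers and yellow_bottle below 0.1 N and x of blue_bottle_mid in the frame of side_tray between -0.05 and 0.05 m and y of blue_bottle_mid in the frame of side_tray between -0.1 and 0.1 m and z of blue_bottle_mid in the frame of side_tray between 0.061 and 0.077 m and contact force between the fingers and blue_bottle below 0.1 N), for 0.2 s.
At the end, for the whole second after the job is handed in: Each tall bottle stands upright (within 0.12 rad) and at rest on the disc of its own colour, its axis within 13 mm of the disc's centre, and the dropper bottle stands upright and at rest on the floor of the dish, within 20 mm of its centre; all are released (horizontal distance between red_bottle_mid and red_disc below 0.013 m and z of red_bottle_mid in the frame of red_disc between 0.06 and 0.074 m and angle between each of red_bottle_mid, yellow_bottle_mid, blue_bottle_mid, oil_bottle_mid's own z axis and vertical below 0.12 rad and linear speed of each of red_bottle, yellow_bottle, blue_bottle, oil_bottle below 0.02 m/s and contact force between the fingers and red_bottle below 0.1 N and horizontal distance between yellow_bottle_mid and yellow_disc below 0.013 m and z of yellow_bottle_mid in the frame of yellow_disc between 0.06 and 0.074 m and contact force between the fingers and yellow_bottle below 0.1 N and horizontal distance between blue_bottle_mid and blue_disc below 0.013 m and z of blue_bottle_mid in the frame of blue_disc between 0.06 and 0.074 m and contact force between the fingers and blue_bottle below 0.1 N and horizontal distance between oil_bottle_mid and dish below 0.02 m and z of oil_bottle_mid in the frame of dish between 0.03 and 0.043 m and contact force between the fingers and oil_bottle below 0.1 N); the robot touches nothing.
It fails at once if a bottle is tipped by more than 0.6 rad (angle between any of red_bottle_mid, yellow_bottle_mid, blue_bottle_mid, oil_bottle_mid's own z axis and vertical above 0.6 rad).
It also fails if it takes over 131 s, if anything falls off the work surface, if the arm or the gripper's body presses on something with over 40 N, if the wrist force passes 120 N, or if a joint passes its speed limit or range.

ROBOT

A 6-joint arm with a two-finger parallel gripper is mounted at the origin on the work surface. World frame = base frame: x ahead of the robot, y to its left, z up, the work surface at z = 0. Lengths are in m, angles in rad, forces in N, time in s.
With the tool pointing down it reaches from about 0.35 to 0.975 m from the base axis. Payload 4.9 kg.
Tool frame: the origin (TCP) lies at the very end of the fingers, on their centre line; the grasp point (between the pads) lies 19 mm behind it (ctrl.pinch_z is the distance from the TCP to the grasp point, in m); z points along the fingers, y is the direction in which the jaws open and shut (so a half turn about z gives the same grasp; the last joint's range is limited). The gripper opens to 85 mm and grips with 20 to 120 N. Pads are 22 mm wide; open, the fingers measure 114 mm over their backs; the gripper's body (76 mm by 85 mm) begins 54 mm behind the grasp point. The pads swing forward as they close: fully open they stand 13 mm farther back than shut.
Start: joints at [-1.235, 0.053, 1.613, -0, 1.476, -0.119], TCP at [0.275, -0.561, 0.231] pointing down, gripper open.
Joint ranges: [-3.01, 3.01], [-1.01, 2.22], [0.06, 2.58], [-1.02, 4.17], [0.09, 2.62], [-3.14, 3.14]. Speed limits (rad/s): [2.57, 2.57, 3.14, 3.14, 3.14, 3.14].

INTERFACE

Orientations are given as a rotation vector (axis times angle).
In Python, from station import ctrl gives the robot as it stands.
- The arm moves only by the tool carry_out, never from a script. Its argument "series" is a list of rows, each a list of 7 numbers: the shift along the world's x, y, z each as a share of 0.025 m, from -1 to 1, then the turn, a rotation vector about the world's x, y, z each as a share of 0.1 rad, from -1 to 1, then the opening, from 0 (shut) to 1 (fully open). A call has 1 to 12 rows; each row shifts and turns the commanded pose from where the row before left it; what a row does not reach is not made up. A row lasts 1/10 s, in which the tool goes at most 50 mm and 8.59 degrees, less where a joint would pass 70% of its speed; a pose out of reach is approached as far as the arm can. A call with a number of a shift or a turn outside -1 to 1 is refused whole. A call with a gripper value outside its range is refused whole. The fingers move at their own pace and stop on an object; "grip_force" is the grip in N (left out, the last holds). Time passes only in rows, so rows that do not move let the fingers close. It gives the time, the measured TCP pose, the force and the opening at its end, in the units of the state.
- ctrl.get_obs(): the state, without advancing time (a new reading comes with each control period).
- ctrl.get_image(name): name is "side" or "top"; returns a dict with "frame" (400x640x3 uint8, blue, green, red), "fx", "fy", "cx", "cy" (pixels), "R" (3x3) and "t" (3): a world point X has camera coordinates R X + t. Camera axes: x right, y down, z forward; pixel columns grow to the right and rows downward; lengths in m; the calibration is good to about 2 mm. A picture is of the moment at which its call begins. There is no depth.
- ctrl.finish_job(): hands the job in, once; it reports no verdict.
Trained networks look in a picture, given as the dict that the camera call returned (one of the last four; its "shot" number tells which), for a name from the list of things; names that differ only in an ending like _2 or _b are one class to them, and where a whole thing is asked for, a point or a joint stands for the part that bears it (a point fixed in the world has none). Each returns a list of dicts, best first, with "p" (0 to 1); they miss things now and then, are a little off and sometimes report something else, mostly with a low value. They report only what shows in the picture. A call takes as long as a camera call. They do not tell look-alikes from the thing itself.
- ctrl.trace(picture, name): "mask" (400x640 bool, what is visible of it) and "rect" ([left, top, width, height] as shares, 0 to 1, of the picture: columns of its width, rows of its height, round what is visible of it).
- ctrl.mark_of(picture, name): "position" ([column, row] as shares, 0 to 1, of the picture: columns of its width, rows of its height: a listed point, or the origin of a listed thing).
The state is a dict: "t": time; "q": joint angles; "dq": joint speeds; "effort": joint torques, N m; "tool_pos": TCP position; "tool_rot": TCP orientation; "contact_force": force on the tool from outside, world axes, zero at the start; "wrist_torque": the same for the moment, N m; "opening": finger opening in m.
Only numpy, scipy, OpenCV 4.12 (cv2) and the standard library are available. Lean on these libraries where they do the work, as an engineer would, in place of code of your own. Each camera call takes 0.05 s, during which the arm holds its last target.

## Working session

There is one attempt and no reset: what is moved stays moved. The work goes in short steps, Python scripts to look and compute and a tool call to move; the robot and the scene stay as the last step left them, time stands still between calls to the robot, and variables do not carry over. Pictures are saved under pics/ and viewed, and the job is handed in when it is done.

Besides the shell and the picture viewer there is one more tool, called after "Emit:" in YAML: its name, and indented under it one key for each argument. carry_out: Moves the arm, as the interface text tells. Shift numbers are shares of 0.025 m and turn numbers shares of 0.1 rad, none past 1 either way. Its arguments: {"type":"object","properties":{"series":{"type":"array"},"grip_force":{"type":"number"}},"required":["series"]}

```bash
mkdir -p pics; ls
python3 - <<'E'
from station import ctrl
import cv2
print(ctrl.get_obs(), ctrl.pinch_z)
for n in ("side","top"):
    p=ctrl.get_image(n); cv2.imwrite(f"pics/{n}0.png",p["frame"])
    print(n,p["fx"],p["fy"],p["cx"],p["cy"],p["R"],p["t"],p["shot"])
    for k in ["red_bottle_mid","yellow_bottle_mid","blue_bottle_mid","oil_bottle_mid","red_disc","yellow_disc","blue_disc","stand","side_tray","dish"]:
        print(k,[(round(d["p"],2),[round(d["position"][0]*640,1),round(d["position"][1]*400,1)]) for d in ctrl.mark_of(p,k)][:4])
print(ctrl.get_obs()["t"])
E
```

```text
pics
{'t': 0.0, 'q': array([-1.23503596e+00,  5.33430178e-02,  1.61428083e+00,  2.37224389e-05,
        1.47597929e+00, -1.18993795e-01]), 'dq': array([8.46426200e-05, 2.06181574e-04, 1.06101050e-03, 1.17767648e-03,
       4.86600145e-04, 5.89063666e-04]), 'effort': array([ 1.29070690e-03, -3.93679833e+01, -3.70175564e+01,  9.75970238e-05,
        7.02433259e-03,  9.78004323e-06]), 'tool_pos': array([ 0.27433309, -0.5608951 ,  0.23007945]), 'tool_rot': array([-3.05878229e+00, -7.07732313e-01,  3.04543237e-04]), 'contact_force': array([ 0.2534234 , -0.13162676, -0.64993553]), 'wrist_torque': array([0.03414515, 0.05860754, 0.04926387]), 'opening': 0.08535293555835266} 0.0187
side 369.88904043718856 369.88904043718856 321.4990101450333 195.52863165564162 [[-0.95193453 -0.30620388 -0.00773515]
 [-0.19455387  0.62395339 -0.75685597]
 [ 0.23657861 -0.71897243 -0.65353593]] [0.55073585 0.18068535 0.67641375] 1
red_bottle_mid [(0.65, [316.7, 227.7])]
yellow_bottle_mid [(0.56, [344.8, 215.3])]
blue_bottle_mid [(0.96, [328.5, 195.5])]
oil_bottle_mid [(0.67, [249.6, 233.5]), (0.65, [398.9, 236.
[... 383 characters left out ...]
2289934e-02 -9.99898761e-01 -5.57921752e-05]
 [-9.77624955e-01  1.39237391e-02 -2.09894205e-01]
 [ 2.09873732e-01 -2.93203943e-03 -9.77724102e-01]] [-0.00180235  0.56863593  1.11286985] 2
red_bottle_mid [(0.75, [281.4, 201.3])]
yellow_bottle_mid [(0.85, [298.0, 223.8])]
blue_bottle_mid [(0.55, [424.0, 224.9]), (0.54, [320.1, 203.2]), (0.34, [278.4, 202.5])]
oil_bottle_mid [(0.73, [356.2, 214.2]), (0.72, [297.1, 201.8]), (0.52, [304.0, 263.3]), (0.5, [271.7, 155.3])]
red_disc [(0.39, [280.7, 205.6])]
yellow_disc [(0.39, [298.6, 221.6])]
blue_disc [(0.66, [277.5, 200.1]), (0.61, [318.4, 206.4])]
stand [(0.83, [299.2, 207.2])]
side_tray [(0.66, [198.9, 228.0])]
dish [(0.95, [425.9, 223.9])]
1.1
```

View pics/side0.png

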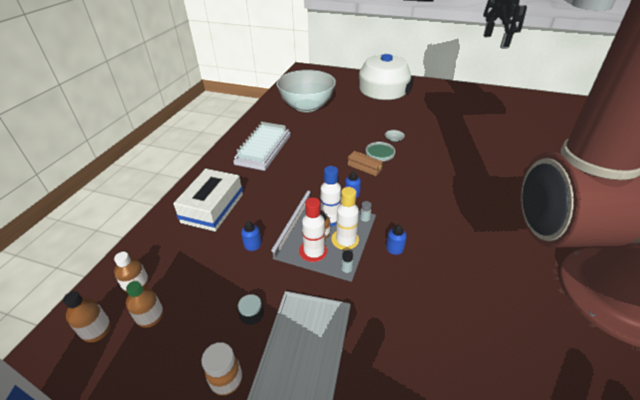

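View pics/top0.png

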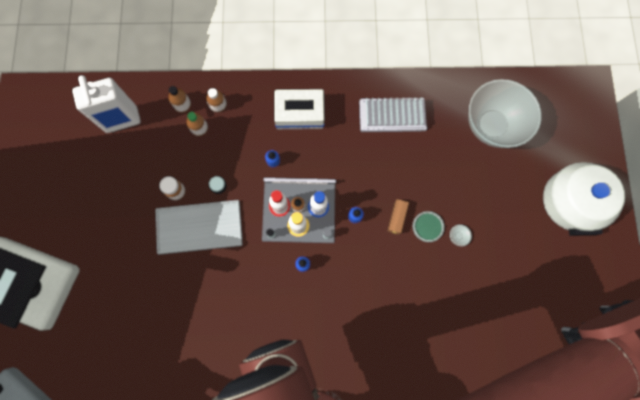

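Run:
```python
import cv2
a=cv2.imread("pics/side0.png")[140:280,230:420]; b=cv2.imread("pics/top0.png")[140:280,240:450]
cv2.imwrite("pics/c1.png",cv2.resize(a,None,fx=4,fy=4,interpolation=2)); cv2.imwrite("pics/c2.png",cv2.resize(b,None,fx=3.8,fy=3.8,interpolation=2))
```

```text
(no output)
```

View pics/c1.png

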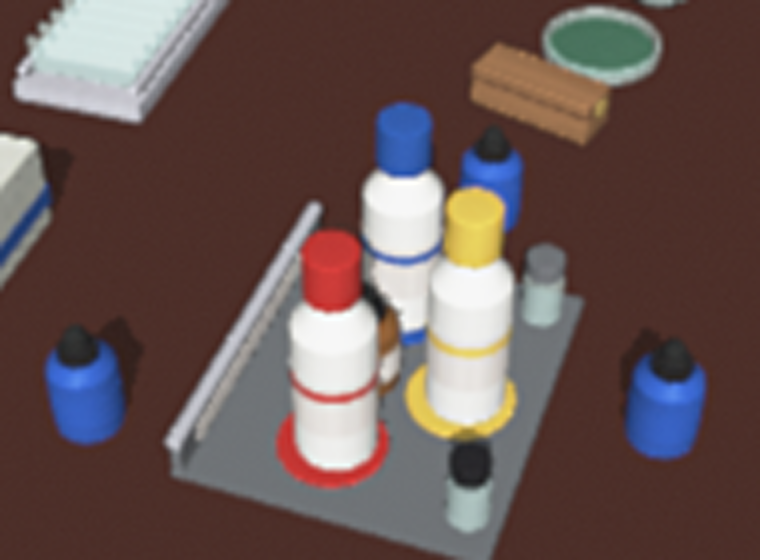

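View pics/c2.png

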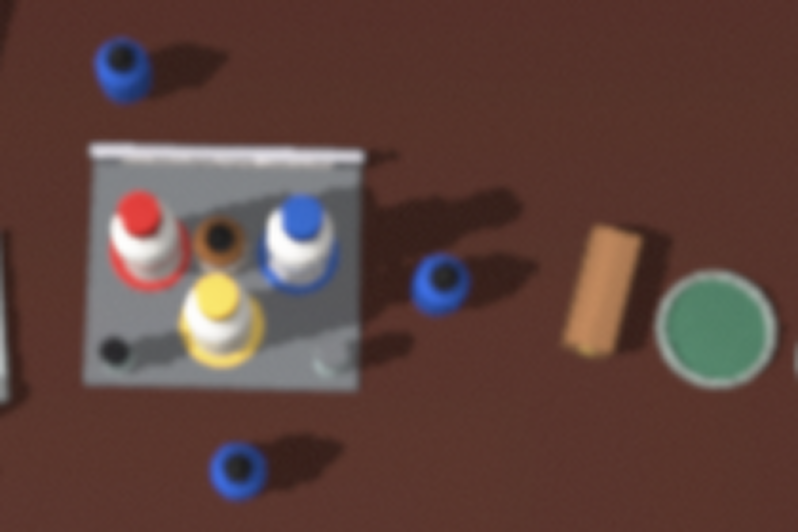

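The images show the stand at top-view (299,207), with red (280,201), yellow (298,224) and blue (318,205) bottles, tray at left (199,228) and dish at right (428,227). There are four dropper bottles in the top view: (297,202) amber, in the middle of the stand, and blue look-alikes at (356,214), (304,263) and (272,156). The amber one is the target, and the crop confirms its brown body.

```bash
cat > h.py <<'E'
import numpy as np, cv2
from station import ctrl
def ray(p,uv):
    R=np.array(p["R"]);t=np.array(p["t"]);uv=np.atleast_2d(uv)
    d=np.c_[(uv[:,0]-p["cx"])/p["fx"],(uv[:,1]-p["cy"])/p["fy"],np.ones(len(uv))]@R
    return -R.T@t,d
def plane(p,uv,z):
    c,d=ray(p,uv); return (c+d*((z-c[2])/d[:,2])[:,None])[:,:2]
def proj(p,X):
    q=np.atleast_2d(X)@np.array(p["R"]).T+np.array(p["t"]); return np.c_[p["fx"]*q[:,0]/q[:,2]+p["cx"],p["fy"]*q[:,1]/q[:,2]+p["cy"]]
def marks(p,n): return [(d["p"],np.array(d["position"])*[640,400]) for d in ctrl.mark_of(p,n)]
def mask(p,n):
    r=ctrl.trace(p,n); return r
E
python3 - <<'E'
from h import *
np.set_printoptions(precision=4,suppress=True)
P={n:ctrl.get_image(n) for n in("side","top")}
for n,z in [("stand",.004),("side_tray",.010),("dish",.010),("red_disc",.003+.004),("yellow_disc",.007),("blue_disc",.007)]:
  for cam in P:
    p=P[cam]
    for r in mask(p,n)[:2]:
        m=r["mask"].astype(np.uint8); 
        cs=max(cv2.findContours(m,0,1)[0],key=cv2.contourArea)[:,0,:].astype(float)
        w=plane(p,cs,z)
        (c,s,a)=cv2.minAreaRect((w*1000).astype(np.float32))
        print(n,cam,round(r["p"],2),m.sum(),np.array(c),np.array(s),round(a,1),np.array(cv2.minEnclosingCircle((w*1000).astype(np.float32))[0]))
    for pr,uv in marks(p,n)[:2]: print("   mark",cam,round(pr,2),plane(p,uv,0.004 if 'disc' in n else 0)*1000)
for n,z in [("red_bottle_mid",.072),("yellow_bottle_mid",.072),("blue_bottle_mid",.072),("oil_bottle_mid",.037)]:
  for cam in P:
    for pr,uv in marks(P[cam],n)[:4]: print(n,cam,round(pr,2),plane(P[cam],uv,z)*1000)
E
```

```text
stand side 0.82 2673 [564.1461  12.1153] [219.919  177.5093] 87.8 [563.14    10.1807]
   mark side 0.83 [[569.591   24.4344]]
   mark side 0.51 [[ 509.6974 -330.649 ]]
stand top 0.91 2620 [563.8064  26.8917] [188.5091 169.9809] 88.0 [563.6479  25.9659]
   mark top 0.88 [[565.9948  25.7656]]
side_tray side 0.56 7929 [520.8162 273.8216] [122.1418 189.4979] 5.3 [522.2349 274.5128]
side_tray side 0.53 1103 [533.4814 -46.6371] [ 48.6922 188.5427] 10.8 [531.6273 -46.9899]
   mark side 0.94 [[517.8927 288.9168]]
   mark top 0.78 [[513.5194 294.3542]]
dish side 0.69 440 [ 510.2014 -321.3511] [86.9554 81.8096] 78.4 [ 509.4181 -319.1404]
dish side 0.19 848 [ 589.944  -110.6796] [ 46.9839 203.4934] 13.1 [ 590.4021 -110.3717]
   mark side 0.83 [[ 517.4483 -326.7972]]
dish top 0.61 703 [ 511.1601 -315.2918] [77.0463 77.4069] 42.8 [ 511.4642 -315.2084]
   mark top 0.65 [[ 515.6018 -316.7668]]
red_disc side 0.63 188 [572.0135  84.4802] [56.9105 40.24  ] 10.6 [573.6738  76.4364]
   mark side 0.56 [[573.3993  77.0059]]
red_disc top 0.49 51 [554.7905  83.6656] [41.7012 14.1041] 74.0 [561.5707  81.7264
[... 721 characters left out ...]
ark top 0.58 [[569.9126 -26.9249]]
red_bottle_mid side 0.86 [[570.4623  79.421 ]]
red_bottle_mid top 0.76 [[570.3141  75.1693]]
yellow_bottle_mid side 0.88 [[516.4972  24.5365]]
yellow_bottle_mid top 0.76 [[510.4543  35.4246]]
yellow_bottle_mid top 0.46 [[ 506.9453 -296.6863]]
blue_bottle_mid side 0.95 [[564.5797 -29.087 ]]
blue_bottle_mid top 0.62 [[567.6043 -27.5923]]
oil_bottle_mid side 0.9 [[695.9969  96.8759]]
oil_bottle_mid side 0.77 [[ 540.1108 -112.2735]]
oil_bottle_mid side 0.72 [[569.2083  20.4176]]
oil_bottle_mid top 0.73 [[704.4523  99.0433]]
oil_bottle_mid top 0.71 [[580.257   28.4531]]
oil_bottle_mid top 0.48 [[417.8753  19.5794]]
oil_bottle_mid top 0.46 [[ 548.3861 -127.9268]]
```

```bash
cat >> h.py <<'E'
from scipy.optimize import least_squares
HUE={"red":[((0,140,70),(6,255,255)),((172,140,70),(180,255,255))],"yellow":[((20,120,100),(32,255,255))],"blue":[((105,150,70),(120,255,255))]}
def cyl(r,z0,z1):
    a=np.linspace(0,2*np.pi,48,endpoint=False)
    return np.array([[r*np.cos(t),r*np.sin(t),z] for z in(z0,z1) for t in a])
def poly_stats(uv):
    h=cv2.convexHull(uv.astype(np.float32)); M=cv2.moments(h); return np.array([M["m10"]/M["m00"],M["m01"]/M["m00"]]),M["m00"]
def capblobs(p,col):
    hsv=cv2.cvtColor(p["frame"],cv2.COLOR_BGR2HSV); m=sum(cv2.inRange(hsv,*r) for r in HUE[col])
    n,l,s,c=cv2.connectedComponentsWithStats((m>0).astype(np.uint8)); return [(s[i],c[i]) for i in range(1,n) if s[i][4]>25],l
def cap(P,col,guess,zbase):
    """guess xy; returns xy + residual per cam"""
    out={}
    obs={}
    for cam,p in P.items():
        e,A=poly_stats(proj(p,cyl(.014,zbase+.101,zbase+.130)+[*guess,0]))
        b,_=capblobs(p,col)
        b=[(s,c) for s,c in b if np.hypot(*(c-e))<14]
        if b: s,c=min(b,key=lambda x:np.hypot(*(x[1]-e))); obs[cam]=c; out[cam]=(s[4],round(A))
    def f(x): return np.concatenate([poly_stats(proj(P[c],cyl(.014,zbase+.101,zbase+.130)+[*x,0]))[0]-obs[c] for c in obs])
    res=least_squares(f,guess,diff_step=1e-3)
    each={}
    for c in obs:
        g=lambda x:poly_stats(proj(P[c],cyl(.014,zbase+.101,zbase+.130)+[*x,0]))[0]-obs[c]
        each[c]=(least_squares(g,guess,diff_step=1e-3).x*1000).round(1)
    return res.x,each,out
E
python3 - <<'E'
from h import *
np.set_printoptions(precision=4,suppress=True)
P={n:ctrl.get_image(n) for n in("side","top")}
for c,g in [("red",(.57,.077)),("yellow",(.516,.027)),("blue",(.567,-.028))]:
    x,e,o=cap(P,c,np.array(g),.007); print(c,x*1000,e,o)
# rectify
for nm,z,x0,x1,y0,y1 in [("st",.004,.45,.68,-.1,.16),("tr",.010,.42,.72,.15,.44),("di",.010,.43,.6,-.42,-.2)]:
  for cam in P:
    S=2000
    xs=np.arange(x1,x0,-1/S); ys=np.arange(y1,y0,-1/S)
    Y,X=np.meshgrid(ys,xs); uv=proj(P[cam],np.c_[X.ravel(),Y.ravel(),np.full(X.size,z)]).astype(np.float32)
    im=cv2.remap(P[cam]["frame"],uv[:,0].reshape(X.shape),uv[:,1].reshape(X.shape),cv2.INTER_CUBIC)
    for k in np.arange(np.ceil(x0*50)/50,x1,.02):
        cv2.putText(im,str(round(k*1000)),(0,int((x1-k)*S)+4),0,.35,(0,255,0));cv2.line(im,(28,int((x1-k)*S)),(36,int((x1-k)*S)),(0,255,0))
    for k in np.arange(np.ceil(y0*25)/25,y1,.04):
        cv2.putText(im,str(round(k*1000)),(int((y1-k)*S)-8,10),0,.35,(0,255,0));cv2.line(im,(int((y1-k)*S),12),(int((y1-k)*S),20),(0,255,0))
    cv2.imwrite(f"pics/r_{nm}_{cam}.png",im)
E
```

```text
red [572.1373  73.3174] {'side': array([572. ,  70.8]), 'top': array([573.3,  75.7])} {'side': (np.int32(268), 304), 'top': (np.int32(87), 134)}
yellow [518.0561  25.157 ] {'side': array([517.6,  23.4]), 'top': array([519.2,  26.6])} {'side': (np.int32(248), 285), 'top': (np.int32(93), 130)}
blue [568.9965 -29.3323] {'side': array([568.7, -31.8]), 'top': array([570.1, -27.8])} {'side': (np.int32(206), 248), 'top': (np.int32(79), 132)}
```

View pics/r_st_top.png

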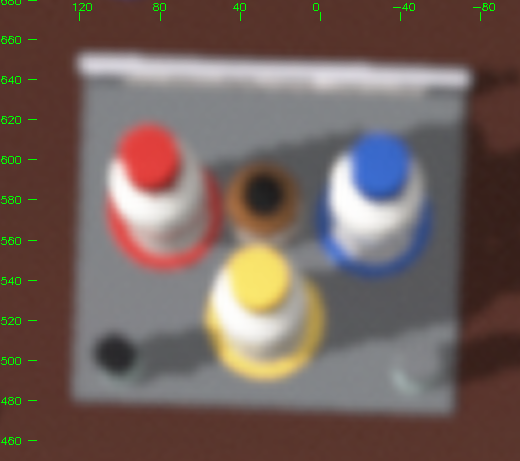

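View pics/r_tr_top.png

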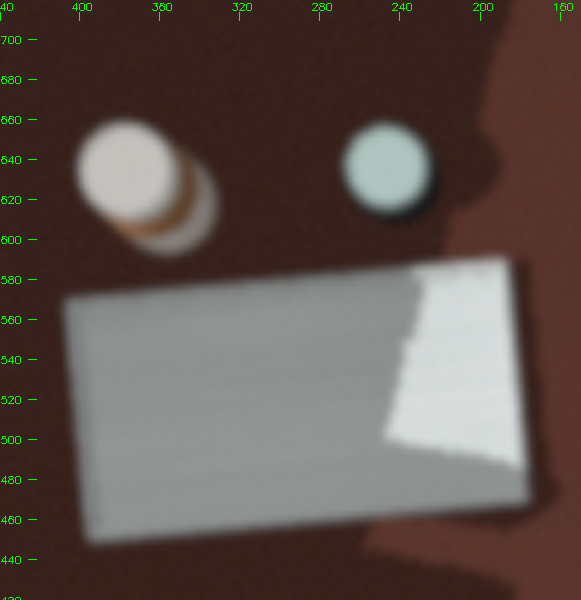

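View pics/r_di_top.png

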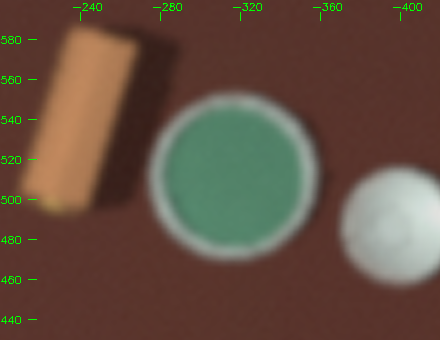

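View pics/r_st_side.png

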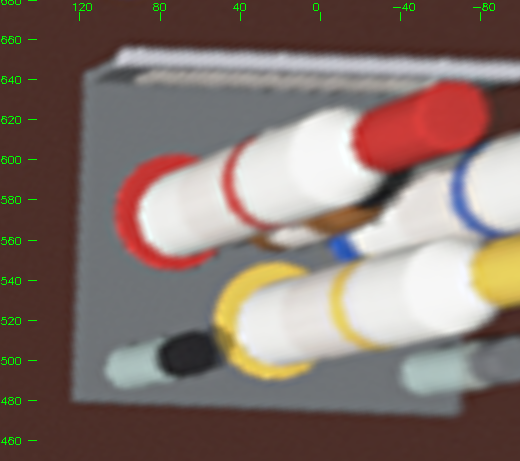

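View pics/r_tr_side.png

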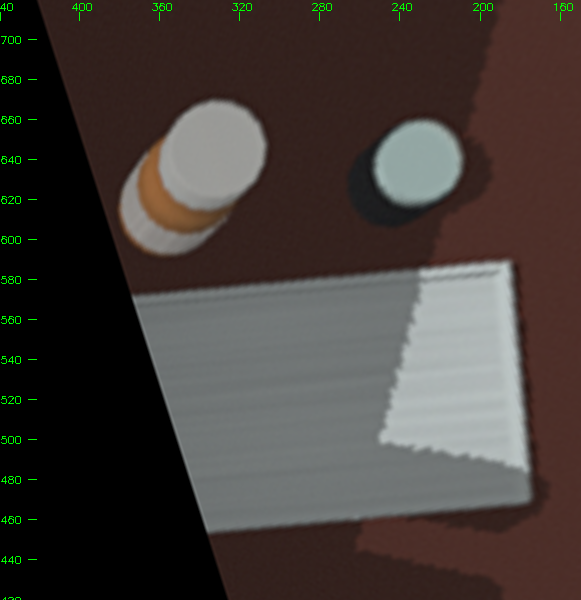

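Rectified top view: stand yaw ≈ −0.036, origin ≈ (0.570, 0.023). Tray centre ≈ (0.5195, 0.291), yaw +0.088. Dish centre ≈ (0.5115, −0.316). The plan is to keep the jaws along world y throughout and move red to the far slot, yellow to the middle and blue to the near one.

Emit:
carry_out:
  series:
    - [0.458, 0.978, 0, 0, 0, -0.19, 0.65]
    - [0.458, 0.978, 0, 0, 0, -0.19, 0.65]
    - [0.458, 0.978, 0, 0, 0, -0.19, 0.65]
    - [0.458, 0.978, 0, 0, 0, -0.19, 0.65]
    - [0.458, 0.978, 0, 0, 0, -0.19, 0.65]
    - [0.458, 0.978, 0, 0, 0, -0.19, 0.65]
    - [0.458, 0.978, 0, 0, 0, -0.19, 0.65]
    - [0.458, 0.978, 0, 0, 0, -0.19, 0.65]
    - [0.458, 0.978, 0, 0, 0, -0.19, 0.65]
    - [0.458, 0.978, 0, 0, 0, -0.19, 0.65]
    - [0.458, 0.978, 0, 0, 0, -0.19, 0.65]
    - [0.458, 0.978, 0, 0, 0, -0.19, 0.65]
  grip_force: 30

```text
t: 4.1
tool_pos: [0.4123, -0.267, 0.2315]
tool_rot: [3.121, 0.354, 0.001]
contact_force: [0.6, 0.9, -0.6]
opening: 0.0552
```

Emit:
carry_out:
  series:
    - [0.458, 0.978, 0, 0, 0, -0.19, 0.65]
    - [0.458, 0.978, 0, 0, 0, -0.19, 0.65]
    - [0.458, 0.978, 0, 0, 0, -0.19, 0.65]
    - [0.458, 0.978, 0, 0, 0, -0.19, 0.65]
    - [0.458, 0.978, 0, 0, 0, -0.19, 0.65]
    - [0.458, 0.978, 0, 0, 0, -0.19, 0.65]
    - [0.458, 0.978, 0, 0, 0, -0.19, 0.65]
    - [0.458, 0.978, 0, 0, 0, -0.19, 0.65]
    - [0.458, 0.978, 0, 0, 0, -0.19, 0.65]
    - [0.458, 0.978, 0, 0, 0, -0.19, 0.65]
    - [0.458, 0.978, 0, 0, 0, -0.19, 0.65]
    - [0.458, 0.978, 0, 0, 0, -0.19, 0.65]

```text
t: 5.3
tool_pos: [0.5497, 0.0265, 0.2314]
tool_rot: [3.142, -0.003, 0.001]
contact_force: [0.4, -0.6, 0.3]
opening: 0.0555
```

Emit:
carry_out:
  series:
    - [0.458, 0.978, 0, 0, 0, 0, 0.65]
    - [0.458, 0.978, 0, 0, 0, 0, 0.65]
    - [0, 0, 0, 0, 0, 0, 0.65]
    - [0, 0, 0, 0, 0, 0, 0.65]

```text
t: 5.7
tool_pos: [0.5722, 0.0744, 0.2312]
tool_rot: [3.141, -0.0, -0.001]
contact_force: [0.5, 0.2, -0.8]
opening: 0.0554
```

Run:
```python
from h import *
P={n:ctrl.get_image(n) for n in("side","top")}
for n in P:
    p=P[n]; im=p["frame"].copy(); t=ctrl.get_obs()["tool_pos"]; u=proj(p,t)[0].round().astype(int); print(n,t,u)
    cv2.imwrite(f"pics/g_{n}.png",cv2.resize(cv2.drawMarker(im,tuple(map(int,u)),(0,255,0),0,6)[u[1]-70:u[1]+70,u[0]-90:u[0]+90],None,fx=4,fy=4,interpolation=2))
```

```text
side [0.57198597 0.07358204 0.23126196] [310 159]
top [0.57198597 0.07358204 0.23126196] [274 185]
```

View pics/g_side.png

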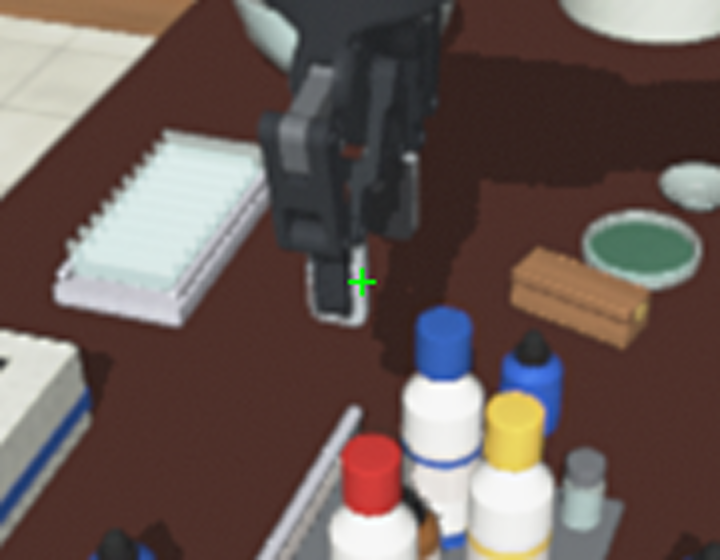

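View pics/g_top.png

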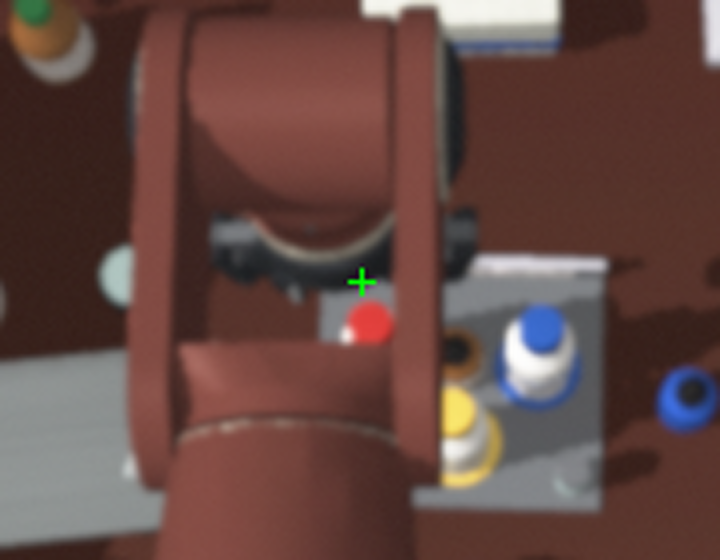

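The side view shows the gripper at (290-360,300) above the red cap, so I'll descend and grip.

Emit:
carry_out:
  series:
    - [0, 0, -1, 0, 0, 0, 0.65]
    - [0, 0, -1, 0, 0, 0, 0.65]
    - [0, 0, -1, 0, 0, 0, 0.65]
    - [0, 0, -1, 0, 0, 0, 0.65]
    - [0, 0, -0.8, 0, 0, 0, 0.65]
    - [0, 0, -0.45, 0, 0, 0, 0.65]
    - [0, 0, 0, 0, 0, 0, 0.65]
    - [0, 0, 0, 0, 0, 0, 0.0]
    - [0, 0, 0, 0, 0, 0, 0.0]
    - [0, 0, 0, 0, 0, 0, 0.0]
    - [0, 0, 0, 0, 0, 0, 0.0]
    - [0, 0, 0, 0, 0, 0, 0.0]

```text
t: 7.0
tool_pos: [0.5735, 0.0743, 0.1018]
tool_rot: [3.141, -0.002, 0.005]
contact_force: [0.2, -0.0, 6.3]
opening: 0.027
```

Run:
```python
from h import *
P={n:ctrl.get_image(n) for n in("side","top")}
o=ctrl.get_obs();print(o["tool_pos"],o["opening"],o["contact_force"])
for n in P:
    p=P[n]; im=p["frame"].copy(); t=o["tool_pos"]; u=proj(p,t)[0].round().astype(int)
    cv2.imwrite(f"pics/h_{n}.png",cv2.resize(im[u[1]-70:u[1]+70,u[0]-90:u[0]+90],None,fx=4,fy=4,interpolation=2))
```

```text
[0.57347006 0.07427048 0.10183815] 0.02746893120034549 [-0.04390313 -0.8800507   6.17852756]
```

View pics/h_side.png

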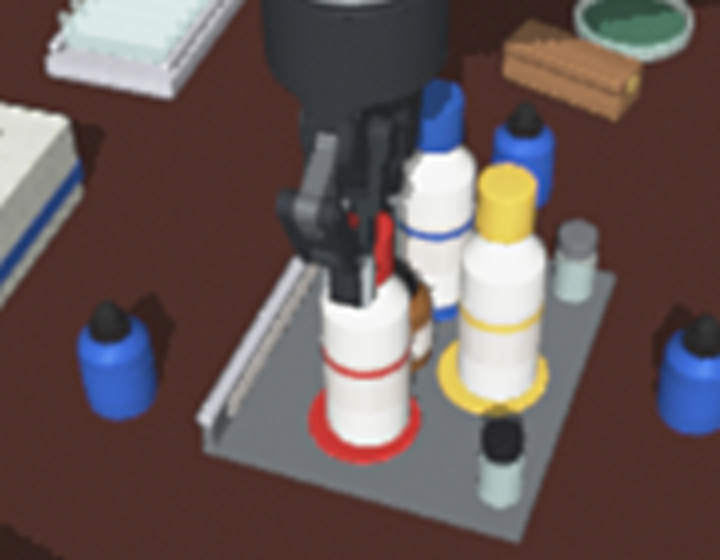

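Emit:
carry_out:
  series:
    - [0, 0, 0.4, 0, 0, 0, 0.0]
    - [0, 0, 0.8, 0, 0, 0, 0.0]
    - [0, 0, 0.8, 0, 0, 0, 0.0]
    - [0, 0, 0.4, 0, 0, 0, 0.0]
    - [0, 0, 0, 0, 0, 0, 0.0]

```text
t: 7.6
tool_pos: [0.5732, 0.0743, 0.162]
tool_rot: [-3.142, 0.002, -0.005]
contact_force: [-0.5, -0.8, -0.5]
opening: 0.0273
```

Emit:
carry_out:
  series:
    - [-0.1, 0.47, 0, 0, 0, 0, 0]
    - [-0.2, 0.94, 0, 0, 0, 0, 0]
    - [-0.2, 0.94, 0, 0, 0, 0, 0]
    - [-0.2, 0.94, 0, 0, 0, 0, 0]
    - [-0.2, 0.94, 0, 0, 0, 0, 0]
    - [-0.2, 0.94, 0, 0, 0, 0, 0]
    - [-0.2, 0.94, 0, 0, 0, 0, 0]
    - [-0.2, 0.94, 0, 0, 0, 0, 0]
    - [-0.2, 0.94, 0, 0, 0, 0, 0]
    - [-0.2, 0.94, 0, 0, 0, 0, 0]
    - [-0.2, 0.94, 0, 0, 0, 0, 0]
    - [-0.2, 0.94, 0, 0, 0, 0, 0]

```text
t: 8.8
tool_pos: [0.5129, 0.3457, 0.158]
tool_rot: [3.14, -0.001, -0.005]
contact_force: [0.7, 0.6, -0.6]
opening: 0.0272
```

Emit:
carry_out:
  series:
    - [-0.1, 0.47, 0, 0, 0, 0, 0]
    - [0, 0, 0, 0, 0, 0, 0]
    - [0, 0, 0, 0, 0, 0, 0]

```text
t: 9.1
tool_pos: [0.5118, 0.3558, 0.1592]
tool_rot: [3.14, -0.001, -0.002]
contact_force: [-0.3, -1.2, -0.4]
opening: 0.0271
```

Run:
```python
from h import *
P={n:ctrl.get_image(n) for n in("side","top")}
o=ctrl.get_obs();print(o["t"],o["tool_pos"],o["opening"],o["contact_force"])
for n in P: cv2.imwrite(f"pics/i_{n}.png",P[n]["frame"])
```

```text
9.2 [0.51230652 0.35535376 0.15963924] 0.02746317381622789 [ 0.2596007  -0.22684887 -1.07303733]
```

View pics/i_side.png

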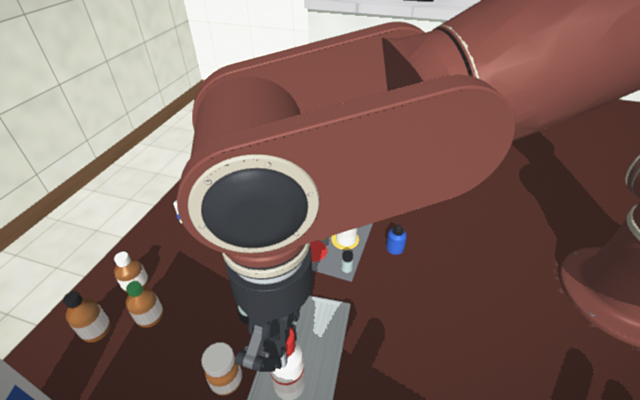

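View pics/i_top.png

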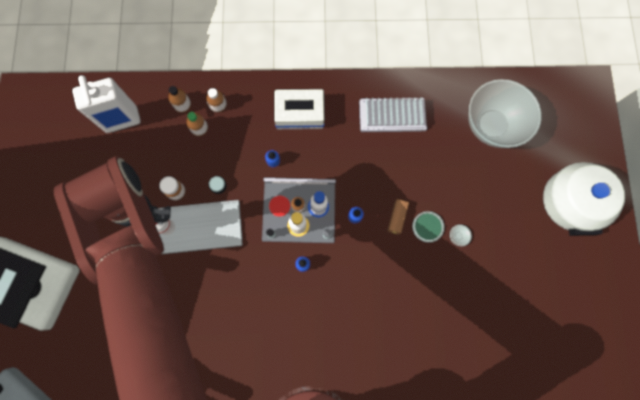

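Red bottle hangs over the tray's far end (side view (288,370)). I'll lower it and release.

Emit:
carry_out:
  series:
    - [0, 0, -0.8, 0, 0, 0, 0]
    - [0, 0, -0.8, 0, 0, 0, 0]
    - [0, 0, -0.5, 0, 0, 0, 0]
    - [0, 0, -0.2, 0, 0, 0, 0]
    - [0, 0, -0.14, 0, 0, 0, 0]
    - [0, 0, 0, 0, 0, 0, 0]
    - [0, 0, 0, 0, 0, 0, 0]

```text
t: 9.9
tool_pos: [0.5129, 0.3565, 0.1001]
tool_rot: [-3.141, 0.002, -0.002]
contact_force: [-0.1, -0.0, -0.6]
opening: 0.0268
```

Emit:
carry_out:
  series:
    - [0, 0, 0, 0, 0, 0, 0.4]
    - [0, 0, 0, 0, 0, 0, 0.65]
    - [0, 0, 0, 0, 0, 0, 0.65]
    - [0, 0, 0, 0, 0, 0, 0.65]
    - [0, 0, 0.6, 0, 0, 0, 0.65]
    - [0, 0, 1, 0, 0, 0, 0.65]
    - [0, 0, 1, 0, 0, 0, 0.65]

```text
t: 10.6
tool_pos: [0.5121, 0.3562, 0.1655]
tool_rot: [3.141, -0.002, -0.0]
contact_force: [-0.0, 1.0, -0.6]
opening: 0.0557
```

Run:
```python
from h import *
P={n:ctrl.get_image(n) for n in("side","top")}
o=ctrl.get_obs();print(o["t"],o["tool_pos"],o["opening"],o["contact_force"])
for n in P: cv2.imwrite(f"pics/j_{n}.png",P[n]["frame"])
# red disc
for n,p in P.items():
    b,_=capblobs(p,"red")
    for s,c in b: print(n,s,c,plane(p,c,.007)*1000)
print(cap(P,"yellow",np.array((.518,.0255)),.007),cap(P,"blue",np.array((.569,-.029)),.007))
```

```text
10.7 [0.51492479 0.35775418 0.17034486] 0.05544374514558057 [ 0.08637466 -0.11000105  0.8321061 ]
side [310 240  17  22 284] [317.20422535 250.21126761] [[564.13706991  73.15330204]]
side [279 351  17  30 407] [287.16461916 365.55773956] [[534.96434618 309.80992618]]
top [270 196  20  20 318] [279.32704403 205.57232704] [[573.58203117  76.83363102]]
top [151 219  14  10  98] [157.2755102  223.48979592] [[529.5936802  400.86733525]]
(array([0.51879635, 0.02646397]), {'top': array([518.8,  26.5])}, {'top': (np.int32(83), 130)}) (array([ 0.56966735, -0.02725184]), {'top': array([569.7, -27.3])}, {'top': (np.int32(76), 132)})
```

View pics/j_side.png

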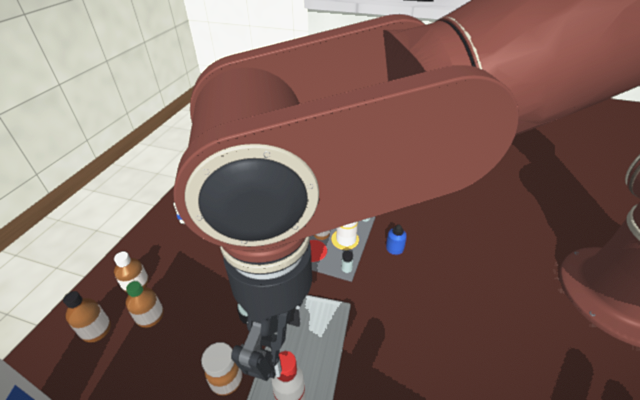

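Red stands upright in the tray (side view (288,375)). Next is yellow.

Emit:
carry_out:
  series:
    - [0, -0.5, 0.2, 0, 0, 0, 0.65]
    - [0, -1, 0, 0, 0, 0, 0.65]
    - [0, -1, 0, 0, 0, 0, 0.65]
    - [0, -1, 0, 0, 0, 0, 0.65]
    - [0, -1, 0, 0, 0, 0, 0.65]
    - [0, -1, 0, 0, 0, 0, 0.65]
    - [0, -1, 0, 0, 0, 0, 0.65]
    - [0, -1, 0, 0, 0, 0, 0.65]
    - [0, -1, 0, 0, 0, 0, 0.65]
    - [0, -1, 0, 0, 0, 0, 0.65]
    - [0, -1, 0, 0, 0, 0, 0.65]
    - [0, -1, 0, 0, 0, 0, 0.65]

```text
t: 11.9
tool_pos: [0.5109, 0.0671, 0.1678]
tool_rot: [3.141, -0.002, -0.004]
contact_force: [0.9, 0.0, -0.3]
opening: 0.0554
```

Emit:
carry_out:
  series:
    - [0.1, -1, 0, 0, 0, 0, 0.65]
    - [0.1, -0.78, 0, 0, 0, 0, 0.65]
    - [0, 0, 0, 0, 0, 0, 0.65]
    - [0, 0, 0, 0, 0, 0, 0.65]

```text
t: 12.3
tool_pos: [0.5164, 0.0239, 0.1681]
tool_rot: [-3.141, 0.004, 0.003]
contact_force: [0.5, 0.3, 0.5]
opening: 0.0555
```

Run:
```python
from h import *
P={n:ctrl.get_image(n) for n in("side","top")}
o=ctrl.get_obs();print(o["t"],o["tool_pos"],o["opening"],o["contact_force"])
for n in P: cv2.imwrite(f"pics/k_{n}.png",P[n]["frame"])
print(cap(P,"red",np.array((.513,.356)),.004))
print(cap(P,"yellow",np.array((.518,.0255)),.007))
```

```text
12.4 [0.51662732 0.02471079 0.16846529] 0.05549459097605731 [ 0.78890555 -0.59911568 -0.08930936]
(array([0.5112224 , 0.35751835]), {'side': array([511. , 356.1]), 'top': array([512.7, 363.3])}, {'side': (np.int32(537), 634), 'top': (np.int32(142), 157)})
(array([0.50684599, 0.02180437]), {'side': array([517.4,  24.2]), 'top': array([489.3,  18. ])}, {'side': (np.int32(240), 284), 'top': (np.int32(58), 130)})
```

View pics/k_side.png

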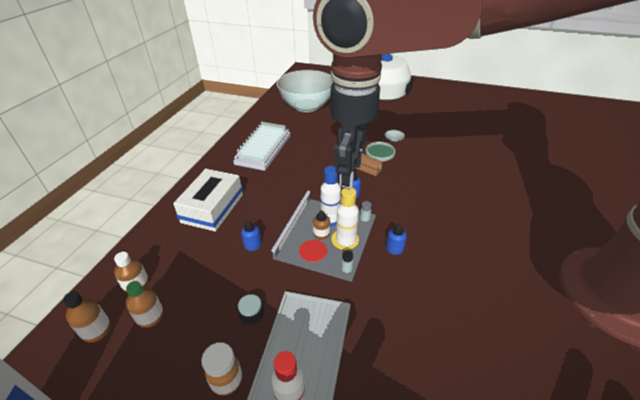

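Emit:
carry_out:
  series:
    - [0.05, 0, -0.8, 0, 0, 0, 0.65]
    - [0, 0, -0.8, 0, 0, 0, 0.65]
    - [0, 0, -0.7, 0, 0, 0, 0.65]
    - [0, 0, -0.27, 0, 0, 0, 0.65]
    - [0, 0, 0, 0, 0, 0, 0.65]
    - [0, 0, 0, 0, 0, 0, 0.0]
    - [0, 0, 0, 0, 0, 0, 0.0]
    - [0, 0, 0, 0, 0, 0, 0.0]
    - [0, 0, 0, 0, 0, 0, 0.0]
    - [0, 0, 0, 0, 0, 0, 0.0]
    - [0, 0, 0, 0, 0, 0, 0.0]

```text
t: 13.5
tool_pos: [0.5195, 0.0244, 0.1062]
tool_rot: [-3.141, 0.002, -0.004]
contact_force: [0.6, 1.8, 6.5]
opening: 0.0273
```

Emit:
carry_out:
  series:
    - [0, 0, 0.4, 0, 0, 0, 0.0]
    - [0, 0, 0.8, 0, 0, 0, 0.0]
    - [0, 0, 0.8, 0, 0, 0, 0.0]
    - [0, 0, 0.4, 0, 0, 0, 0.0]
    - [0, 0, 0, 0, 0, 0, 0.0]

```text
t: 14.0
tool_pos: [0.5194, 0.024, 0.1665]
tool_rot: [3.141, -0.002, 0.005]
contact_force: [0.2, -0.6, -0.7]
opening: 0.0268
```

Run:
```python
from h import *
P={n:ctrl.get_image(n) for n in("side","top")}
o=ctrl.get_obs();print(o["t"],o["tool_pos"],o["opening"],o["contact_force"])
cv2.imwrite(f"pics/l_side.png",cv2.resize(P["side"]["frame"][120:290,230:430],None,fx=4,fy=3.5))
```

```text
14.1 [0.51803048 0.02420429 0.16408825] 0.027048900442810248 [ 1.01033802 -0.17699047 -1.57142462]
```

View pics/l_side.png

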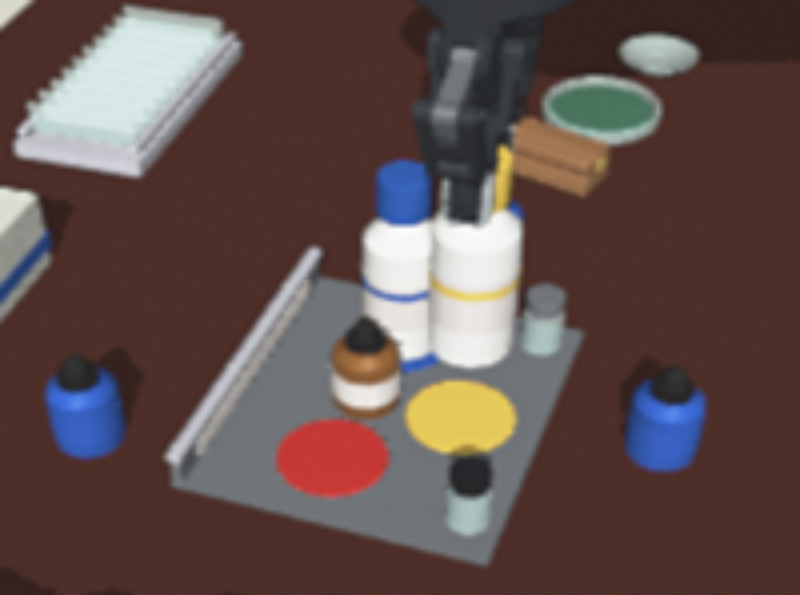

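Yellow is held upright, and the amber bottle (365,365 in the crop) is undisturbed.

Emit:
carry_out:
  series:
    - [0, 0.5, 0, 0, 0, 0, 0]
    - [0, 0.96, 0, 0, 0, 0, 0]
    - [0, 0.96, 0, 0, 0, 0, 0]
    - [0, 0.96, 0, 0, 0, 0, 0]
    - [0, 0.96, 0, 0, 0, 0, 0]
    - [0, 0.96, 0, 0, 0, 0, 0]
    - [0, 0.96, 0, 0, 0, 0, 0]
    - [0, 0.96, 0, 0, 0, 0, 0]
    - [0, 0.96, 0, 0, 0, 0, 0]
    - [0, 0.96, 0, 0, 0, 0, 0]
    - [0, 0.96, 0, 0, 0, 0, 0]
    - [0, 0.54, 0, 0, 0, 0, 0]

```text
t: 15.3
tool_pos: [0.5173, 0.2922, 0.1634]
tool_rot: [3.141, 0.001, -0.004]
contact_force: [-0.3, -1.1, -0.4]
opening: 0.0273
```

Emit:
carry_out:
  series:
    - [0, 0, 0, 0, 0, 0, 0]
    - [0, 0, 0, 0, 0, 0, 0]
    - [0, 0, -0.8, 0, 0, 0, 0]
    - [0, 0, -0.8, 0, 0, 0, 0]
    - [0, 0, -0.5, 0, 0, 0, 0]
    - [0, 0, -0.2, 0, 0, 0, 0]
    - [0, 0, -0.14, 0, 0, 0, 0]
    - [0, 0, 0, 0, 0, 0, 0]
    - [0, 0, 0, 0, 0, 0, 0]

```text
t: 16.2
tool_pos: [0.5191, 0.2904, 0.1048]
tool_rot: [-3.141, 0.002, -0.002]
contact_force: [-0.8, -0.1, -0.4]
opening: 0.0275
```

Run:
```python
from h import *
p=ctrl.get_image("side")
o=ctrl.get_obs();print(o["t"],o["tool_pos"],o["opening"],o["contact_force"])
cv2.imwrite(f"pics/m_side.png",cv2.resize(p["frame"][250:400,200:400],None,fx=4,fy=4))
```

```text
16.25 [0.51913471 0.29046174 0.10485782] 0.02686487558640323 [ 0.01910768 -0.19162875  0.28723791]
```

View pics/m_side.png

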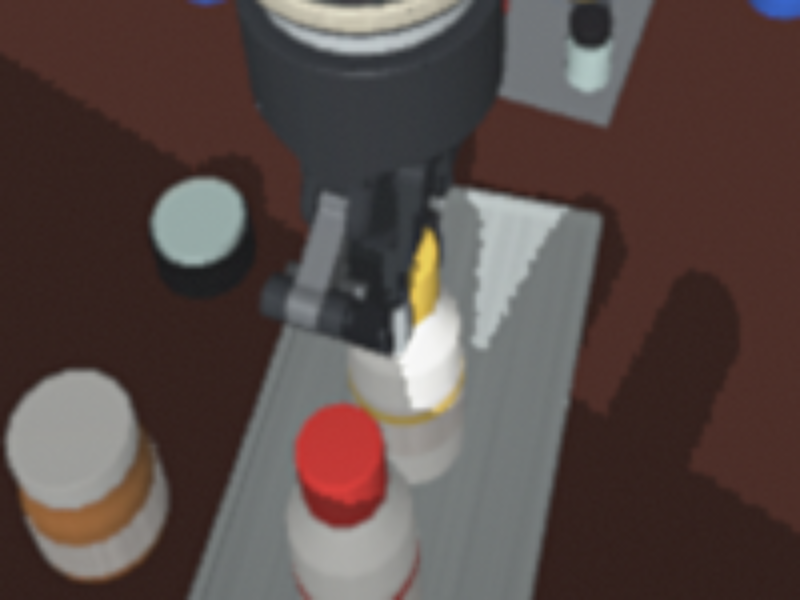

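Emit:
carry_out:
  series:
    - [0, 0, -0.06, 0, 0, 0, 0]
    - [0, 0, 0, 0, 0, 0, 0.35]
    - [0, 0, 0, 0, 0, 0, 0.5]
    - [0, 0, 0, 0, 0, 0, 0.5]
    - [0, 0, 0, 0, 0, 0, 0.5]
    - [0, 0, 0.6, 0, 0, 0, 0.5]
    - [0, 0, 1, 0, 0, 0, 0.5]
    - [0, 0, 0.9, 0, 0, 0, 0.5]
    - [0.1, -0.5, 0.2, 0, 0, 0, 0.65]
    - [0.16, -1, 0, 0, 0, 0, 0.65]
    - [0.16, -1, 0, 0, 0, 0, 0.65]
    - [0.16, -1, 0, 0, 0, 0, 0.65]

```text
t: 17.45
tool_pos: [0.5329, 0.2011, 0.1696]
tool_rot: [3.141, -0.002, -0.0]
contact_force: [0.2, -0.9, -0.3]
opening: 0.0555
```

Emit:
carry_out:
  series:
    - [0.16, -1, 0, 0, 0, 0, 0.65]
    - [0.16, -1, 0, 0, 0, 0, 0.65]
    - [0.16, -1, 0, 0, 0, 0, 0.65]
    - [0.16, -1, 0, 0, 0, 0, 0.65]
    - [0.16, -1, 0, 0, 0, 0, 0.65]
    - [0.16, -1, 0, 0, 0, 0, 0.65]
    - [0.16, -1, 0, 0, 0, 0, 0.65]
    - [0.16, -1, 0, 0, 0, 0, 0.65]
    - [0.16, -1, 0, 0, 0, 0, 0.65]
    - [0, -0.25, 0, 0, 0, 0, 0.65]
    - [0, 0, 0, 0, 0, 0, 0.65]
    - [0, 0, 0, 0, 0, 0, 0.65]

```text
t: 18.65
tool_pos: [0.5686, -0.0281, 0.1696]
tool_rot: [-3.141, 0.002, 0.001]
contact_force: [0.1, -0.4, 0.1]
opening: 0.0554
```

Run:
```python
from h import *
P={n:ctrl.get_image(n) for n in("side","top")}
o=ctrl.get_obs();print(o["t"],o["tool_pos"],o["opening"],o["contact_force"])
print(cap(P,"red",np.array((.513,.356)),.004))
print(cap(P,"yellow",np.array((.518,.290)),.004))
print(cap(P,"blue",np.array((.569,-.029)),.007))
cv2.imwrite("pics/n_side.png",P["side"]["frame"]);cv2.imwrite("pics/n_top.png",P["top"]["frame"])
for c in("red","yellow"):
  for n,p in P.items():
    for s,q in capblobs(p,c)[0]: print(c,n,s,plane(p,q,.007)*1000)
```

```text
18.75 [ 0.56873053 -0.02766092  0.16970807] 0.05544135201262167 [-0.50322015  0.18872151  0.48572787]
(array([0.51120512, 0.3574996 ]), {'side': array([511., 356.]), 'top': array([512.6, 363.3])}, {'side': (np.int32(538), 634), 'top': (np.int32(143), 157)})
(array([0.51729265, 0.29137831]), {'side': array([517. , 290.5]), 'top': array([518.7, 294. ])}, {'side': (np.int32(449), 520), 'top': (np.int32(108), 149)})
(array([ 0.56715238, -0.02911079]), {'side': array([568.7, -31.6]), 'top': array([565.5, -28. ])}, {'side': (np.int32(209), 247), 'top': (np.int32(49), 132)})
red side [299 240  28  22 469] [[572.88707027  76.36639175]]
red side [274 351  22  30 538] [[538.27604457 310.79543431]]
red top [270 197   9  17 103] [[577.12210245  92.27670847]]
red top [150 216  16  13 143] [[532.4129957  401.86932797]]
yellow side [331 229  28  21 445] [[518.82103564  26.33453746]]
yellow side [289 306  20  27 449] [[545.60597458 229.25389562]]
yellow top [180 214  13  12 108] [[539.12068579 325.3298893 ]]
```

View pics/n_side.png

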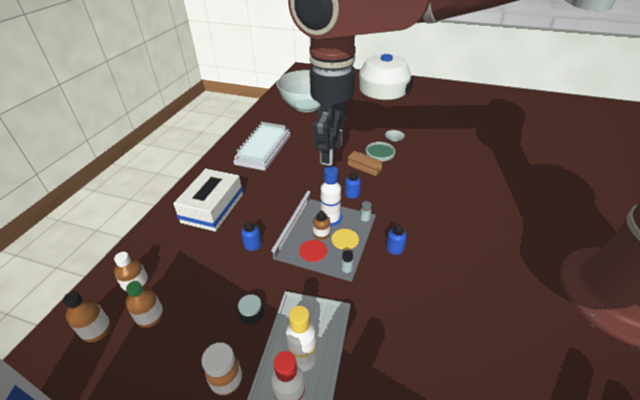

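Red and yellow stand upright in the tray (side (285,375) and (300,335)), and the gripper is above blue. Disc centres: red (0.573,0.0765), yellow (0.519,0.0263), so blue should be (0.569,−0.0275).

Emit:
carry_out:
  series:
    - [0, 0, -0.8, 0, 0, 0, 0.65]
    - [0, 0, -0.8, 0, 0, 0, 0.65]
    - [0, 0, -0.7, 0, 0, 0, 0.65]
    - [0, 0, -0.28, 0, 0, 0, 0.65]
    - [0, 0, 0, 0, 0, 0, 0.65]
    - [0, 0, 0, 0, 0, 0, 0.0]
    - [0, 0, 0, 0, 0, 0, 0.0]
    - [0, 0, 0, 0, 0, 0, 0.0]
    - [0, 0, 0, 0, 0, 0, 0.0]
    - [0, 0, 0, 0, 0, 0, 0.0]
    - [0, 0, 0, 0, 0, 0, 0.0]

```text
t: 19.85
tool_pos: [0.57, -0.0286, 0.1068]
tool_rot: [3.141, -0.002, 0.004]
contact_force: [0.6, 0.6, 5.4]
opening: 0.0269
```

Emit:
carry_out:
  series:
    - [0, 0, 0.4, 0, 0, 0, 0.0]
    - [0, 0, 0.8, 0, 0, 0, 0.0]
    - [0, 0, 1, 0, 0, 0, 0.0]
    - [0, 0, 1, 0, 0, 0, 0.0]
    - [0, 0, 0.8, 0, 0, 0, 0.0]
    - [0, 0, 0, 0, 0, 0, 0.0]
    - [0, 0, 0, 0, 0, 0, 0.0]

```text
t: 20.55
tool_pos: [0.5687, -0.0285, 0.2049]
tool_rot: [3.142, -0.002, -0.001]
contact_force: [-0.9, 0.5, -1.8]
opening: 0.0266
```

Run:
```python
from h import *
P={n:ctrl.get_image(n) for n in("side","top")}
o=ctrl.get_obs();print(o["t"],o["tool_pos"],o["opening"],o["contact_force"])
cv2.imwrite(f"pics/o_side.png",cv2.resize(P["side"]["frame"][100:290,230:430],None,fx=4,fy=3))
for n,p in P.items():
    for s,q in capblobs(p,"blue")[0]: print(n,s,plane(p,q,.007)*1000)
```

```text
20.65 [ 0.56789736 -0.02835555  0.20323341] 0.027164124481210822 [-0.20340318  0.24317204 -1.51239065]
side [382  55  10   6  50] [[  619.6595936  -1016.17457252]]
side [335 124   4  18  54] [[ 652.24513415 -378.53815644]]
side [345 178  15  20 254] [[ 545.42779652 -141.13395407]]
side [177 188  65  39 175] [[827.37229552  44.27584343]]
side [323 208  19  18 200] [[561.61832693 -34.02473786]]
side [242 226  19  25 330] [[706.28181662  84.84466468]]
side [387 229  19  25 342] [[415.91358899   4.2381731 ]]
side [  7 386  26  14 188] [[897.80020495 470.40194117]]
top [ 95 109  33  17 330] [[832.18149274 546.27832657]]
top [266 153  13  13 112] [[702.24884716  96.03400922]]
top [593 185  15  12 150] [[ 602.63930588 -787.78307164]]
top [349 208  14  14 112] [[ 543.82822235 -124.63968904]]
```

View pics/o_side.png

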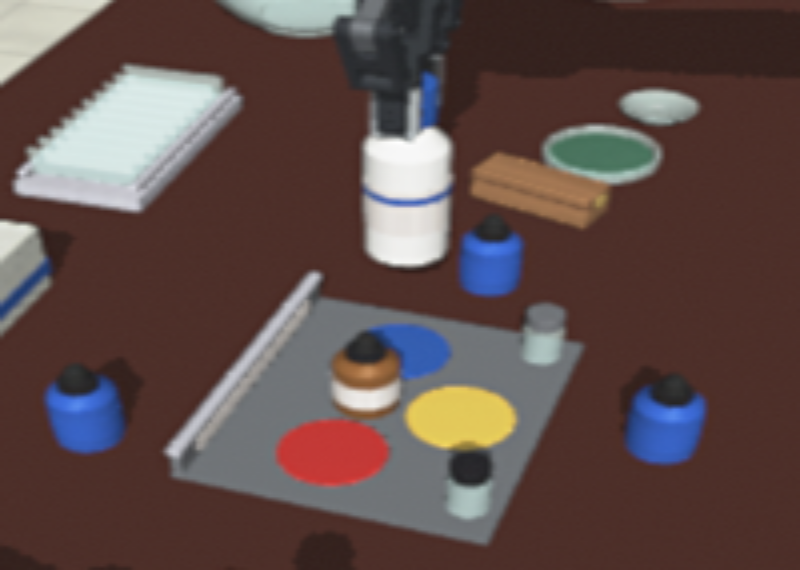

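Emit:
carry_out:
  series:
    - [-0.08, 0.5, 0, 0, 0, 0, 0]
    - [-0.16, 0.92, 0, 0, 0, 0, 0]
    - [-0.16, 0.92, 0, 0, 0, 0, 0]
    - [-0.16, 0.92, 0, 0, 0, 0, 0]
    - [-0.16, 0.92, 0, 0, 0, 0, 0]
    - [-0.16, 0.92, 0, 0, 0, 0, 0]
    - [-0.16, 0.92, 0, 0, 0, 0, 0]
    - [-0.16, 0.92, 0, 0, 0, 0, 0]
    - [-0.16, 0.92, 0, 0, 0, 0, 0]
    - [-0.16, 0.92, 0, 0, 0, 0, 0]
    - [-0.16, 0.92, 0, 0, 0, 0, 0]
    - [-0.04, 0.44, 0, 0, 0, 0, 0]

```text
t: 21.85
tool_pos: [0.5245, 0.227, 0.204]
tool_rot: [3.142, 0.001, -0.004]
contact_force: [-0.4, -0.7, -0.4]
opening: 0.0269
```

Emit:
carry_out:
  series:
    - [0, 0, 0, 0, 0, 0, 0]
    - [0, 0, -0.5, 0, 0, 0, 0]
    - [0, 0, -0.9, 0, 0, 0, 0]
    - [0, 0, -0.9, 0, 0, 0, 0]
    - [0, 0, -0.8, 0, 0, 0, 0]
    - [0, 0, -0.5, 0, 0, 0, 0]
    - [0, 0, -0.2, 0, 0, 0, 0]
    - [0, 0, -0.14, 0, 0, 0, 0]
    - [0, 0, 0, 0, 0, 0, 0]
    - [0, 0, 0, 0, 0, 0, 0]

```text
t: 22.85
tool_pos: [0.5267, 0.2251, 0.1079]
tool_rot: [-3.141, 0.002, -0.003]
contact_force: [-0.3, 0.5, -0.5]
opening: 0.0268
```

Run:
```python
from h import *
p=ctrl.get_image("side")
o=ctrl.get_obs();print(o["t"],o["tool_pos"],o["opening"],o["contact_force"])
cv2.imwrite(f"pics/p_side.png",cv2.resize(p["frame"][220:400,200:400],None,fx=4,fy=3.3))
```

```text
22.9 [0.5267334  0.22519257 0.10794768] 0.027118135849301207 [ 1.07550936 -0.25234473 -0.95502779]
```

View pics/p_side.png

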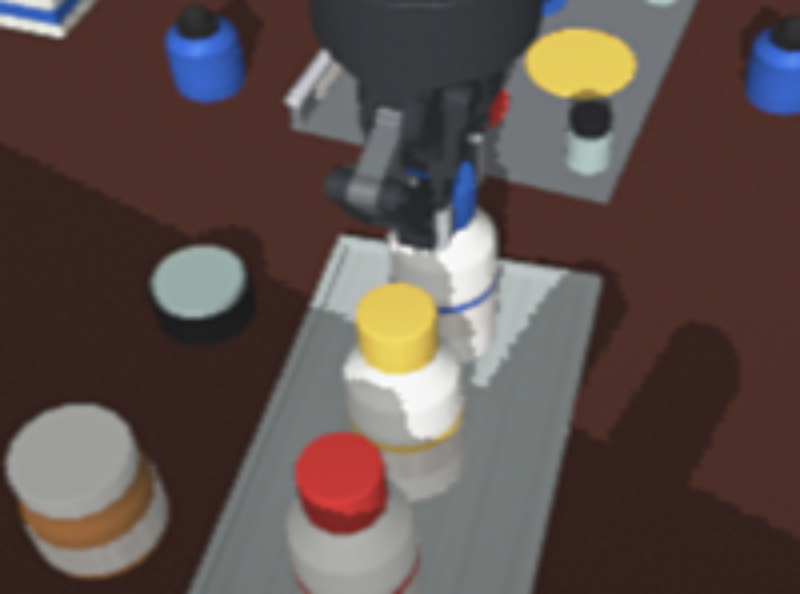

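Emit:
carry_out:
  series:
    - [0, 0, -0.08, 0, 0, 0, 0]
    - [0, 0, -0.08, 0, 0, 0, 0]
    - [0, 0, 0, 0, 0, 0, 0]
    - [0, 0, 0, 0, 0, 0, 0.35]
    - [0, 0, 0, 0, 0, 0, 0.5]
    - [0, 0, 0, 0, 0, 0, 0.5]
    - [0, 0, 0, 0, 0, 0, 0.5]
    - [0, 0, 0.6, 0, 0, 0, 0.5]
    - [0, 0, 1, 0, 0, 0, 0.5]
    - [0, 0, 0.9, 0, 0, 0, 0.5]

```text
t: 23.9
tool_pos: [0.5261, 0.225, 0.1671]
tool_rot: [-3.141, 0.002, -0.001]
contact_force: [-0.4, 0.5, 0.0]
opening: 0.0429
```

Emit:
carry_out:
  series:
    - [0.22, -1, 0, 0, 0, 0, 0.65]
    - [0.22, -1, 0, 0, 0, 0, 0.65]
    - [0.22, -1, 0, 0, 0, 0, 0.65]
    - [0.22, -1, 0, 0, 0, 0, 0.65]
    - [0.22, -1, 0, 0, 0, 0, 0.65]
    - [0.22, -1, 0, 0, 0, 0, 0.65]
    - [0.22, -1, 0, 0, 0, 0, 0.65]
    - [0.22, -1, 0, 0, 0, 0, 0.65]
    - [0, 0, 0, 0, 0, 0, 0.65]
    - [0, 0, 0, 0, 0, 0, 0.65]

```text
t: 24.9
tool_pos: [0.5703, 0.0248, 0.1662]
tool_rot: [-3.141, 0.004, -0.001]
contact_force: [0.8, 0.3, 0.9]
opening: 0.0556
```

Run:
```python
from h import *
P={n:ctrl.get_image(n) for n in("side","top")}
o=ctrl.get_obs();print(o["t"],o["tool_pos"],o["opening"],o["contact_force"])
print(cap(P,"red",np.array((.513,.356)),.004))
print(cap(P,"yellow",np.array((.518,.290)),.004))
print(cap(P,"blue",np.array((.526,.225)),.004))
cv2.imwrite("pics/q_side.png",P["side"]["frame"]);cv2.imwrite("pics/q_top.png",P["top"]["frame"])
p=P["side"]
for n in P:
  print(n,[(round(pr,2),(plane(P[n],uv,.037)*1000).round(1)) for pr,uv in marks(P[n],"oil_bottle_mid")])
  for t in mask(P[n],"oil_bottle_mid"):
    ys,xs=np.nonzero(t["mask"]); print(n,round(t["p"],2),xs.mean().round(1),ys.mean().round(1),len(xs))
print(proj(P["side"],[[.5708,.0245,.033]]))
print("dish",[(n,round(pr,2),(plane(P[n],uv,0)*1000).round(1)) for n in P for pr,uv in marks(P[n],"dish")])
```

```text
25.0 [0.56999238 0.02568593 0.16582619] 0.05508111353776293 [ 0.44464716 -0.37405032  0.42011522]
(array([0.51120454, 0.3574994 ]), {'side': array([511. , 356.1]), 'top': array([512.6, 363.2])}, {'side': (np.int32(539), 634), 'top': (np.int32(142), 157)})
(array([0.51728966, 0.29138582]), {'side': array([517. , 290.5]), 'top': array([518.7, 293.8])}, {'side': (np.int32(446), 520), 'top': (np.int32(109), 149)})
(array([0.52521255, 0.22450814]), {'side': array([524.9, 223.3]), 'top': array([526.5, 226.9])}, {'side': (np.int32(368), 436), 'top': (np.int32(80), 143)})
side [(0.88, array([[697.5,  97. ]])), (0.85, array([[569.6,  24.7]])), (0.77, array([[ 549.1, -120.3]])), (0.55, array([[420.6,  14.5]]))]
side 0.9 320.9 225.4 396
side 0.86 250.6 236.0 460
side 0.8 352.2 185.0 366
side 0.71 395.9 240.1 448
top [(0.48, array([[569. ,  25.2]])), (0.47, array([[ 555.9, -123.5]]))]
top 0.75 355.5 214.0 173
top 0.69 297.6 201.7 115
[[321.31430321 224.23985472]]
dish [('side', 0.86, array([[ 513.6, -338.5]])), ('top', 0.85, array([[ 517.4, -311.8]]))]
```

View pics/q_side.png

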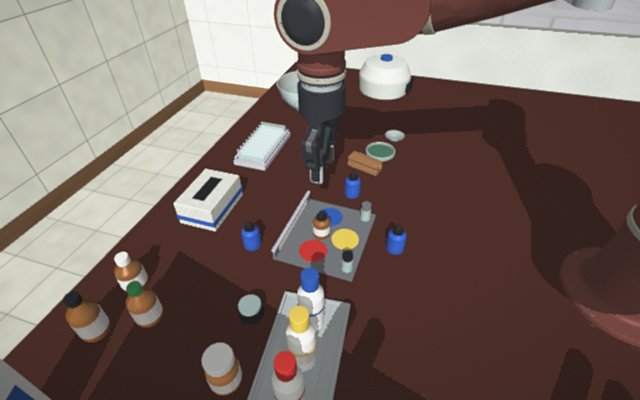

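All three tall bottles stand in the tray (side (310,300), (300,335), (285,375)). The lone amber dropper bottle is at side (321,225), world (0.570,0.025), and the jaws are centred above it.

Emit:
carry_out:
  series:
    - [0, 0, -1, 0, 0, 0, 0.65]
    - [0, 0, -1, 0, 0, 0, 0.65]
    - [0, 0, -1, 0, 0, 0, 0.65]
    - [0, 0, -1, 0, 0, 0, 0.65]
    - [0, 0, -1, 0, 0, 0, 0.65]
    - [0, 0, -0.6, 0, 0, 0, 0.65]
    - [0, 0, -0.3, 0, 0, 0, 0.65]
    - [0, 0, 0, 0, 0, 0, 0.65]

```text
t: 26.1
tool_pos: [0.5695, 0.0251, 0.017]
tool_rot: [-3.141, 0.002, 0.003]
contact_force: [0.2, -0.5, 0.3]
opening: 0.0557
```

Emit:
carry_out:
  series:
    - [0, 0, 0, 0, 0, 0, 0]
    - [0, 0, 0, 0, 0, 0, 0]
    - [0, 0, 0, 0, 0, 0, 0]
    - [0, 0, 0, 0, 0, 0, 0]
    - [0, 0, 0, 0, 0, 0, 0]

```text
t: 26.6
tool_pos: [0.5713, 0.0249, 0.0194]
tool_rot: [3.141, -0.002, 0.005]
contact_force: [-0.6, 1.2, 6.4]
opening: 0.0349
```

Emit:
carry_out:
  series:
    - [0, 0, 0.4, 0, 0, 0, 0.0]
    - [0, 0, 0.8, 0, 0, 0, 0.0]
    - [0, 0, 0.8, 0, 0, 0, 0.0]
    - [0, 0, 0.8, 0, 0, 0, 0.0]
    - [0, 0, 0.8, 0, 0, 0, 0.0]
    - [0, 0, 0.4, 0, 0, 0, 0.0]
    - [0, 0, 0, 0, 0, 0, 0.0]

```text
t: 27.3
tool_pos: [0.571, 0.0249, 0.1197]
tool_rot: [3.141, -0.002, 0.005]
contact_force: [0.3, -0.3, -1.0]
opening: 0.0351
```

Run:
```python
from h import *
p=ctrl.get_image("side")
o=ctrl.get_obs();print(o["t"],o["tool_pos"],o["opening"],o["contact_force"])
cv2.imwrite(f"pics/s_side.png",cv2.resize(p["frame"][120:270,230:430],None,fx=4,fy=4))
```

```text
27.35 [0.57011998 0.024985   0.11817005] 0.03508027899541579 [-0.5430645  -0.80489139 -0.07359315]
```

View pics/s_side.png

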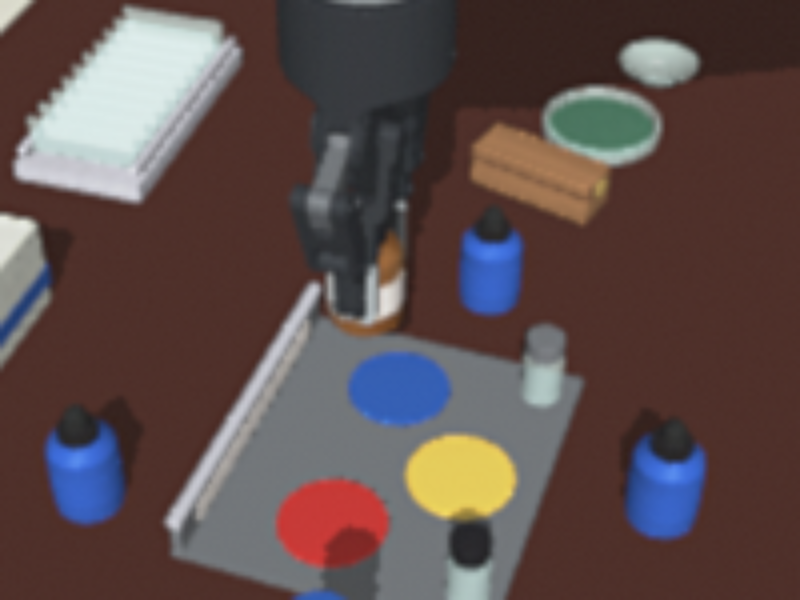

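Emit:
carry_out:
  series:
    - [-0.08, -0.5, 0, 0, 0, 0, 0]
    - [-0.17, -0.96, 0, 0, 0, 0, 0]
    - [-0.17, -0.96, 0, 0, 0, 0, 0]
    - [-0.17, -0.96, 0, 0, 0, 0, 0]
    - [-0.17, -0.96, 0, 0, 0, 0, 0]
    - [-0.17, -0.96, 0, 0, 0, 0, 0]
    - [-0.17, -0.96, 0, 0, 0, 0, 0]
    - [-0.17, -0.96, 0, 0, 0, 0, 0]
    - [-0.17, -0.96, 0, 0, 0, 0, 0]
    - [-0.17, -0.96, 0, 0, 0, 0, 0]
    - [-0.17, -0.96, 0, 0, 0, 0, 0]
    - [-0.17, -0.96, 0, 0, 0, 0, 0]

```text
t: 28.55
tool_pos: [0.5196, -0.2527, 0.1159]
tool_rot: [-3.14, 0.003, 0.004]
contact_force: [-0.1, 0.4, 0.0]
opening: 0.0349
```

Emit:
carry_out:
  series:
    - [-0.17, -0.96, 0, 0, 0, 0, 0]
    - [-0.17, -0.96, 0, 0, 0, 0, 0]
    - [-0.09, -0.7, 0, 0, 0, 0, 0]
    - [0, 0, 0, 0, 0, 0, 0]
    - [0, 0, 0, 0, 0, 0, 0]
    - [0, 0, -0.8, 0, 0, 0, 0]
    - [0, 0, -0.8, 0, 0, 0, 0]
    - [0, 0, -0.4, 0, 0, 0, 0]
    - [0, 0, 0, 0, 0, 0, 0]

```text
t: 29.45
tool_pos: [0.5094, -0.3152, 0.0655]
tool_rot: [-3.139, 0.0, 0.005]
contact_force: [0.5, 0.2, -0.9]
opening: 0.0346
```

Run:
```python
from h import *
P={n:ctrl.get_image(n) for n in("side","top")}
o=ctrl.get_obs();print(o["t"],o["tool_pos"],o["opening"],o["contact_force"])
cv2.imwrite(f"pics/t_side.png",cv2.resize(P["side"]["frame"][70:220,320:480],None,fx=4,fy=4))
cv2.imwrite(f"pics/t_top.png",cv2.resize(P["top"]["frame"][150:300,350:510],None,fx=4,fy=4))
p=P["side"]
for n in P:
  for t in mask(P[n],"dish")[:1]:
    cs=max(cv2.findContours(t["mask"].astype(np.uint8),0,1)[0],key=cv2.contourArea)[:,0,:].astype(float)
    print(n,t["p"],t["mask"].sum(),cv2.minEnclosingCircle((plane(P[n],cs,.01)*1000).astype(np.float32)))
for n,p in P.items():
    for s,q in capblobs(p,"blue")[0]: print(n,s,plane(p,q,.007)*1000)
```

```text
29.55 [ 0.51080963 -0.31665518  0.06814375] 0.03494723135170603 [-0.59655637 -0.56902908  0.05103303]
side 0.71 436 ((508.5927734375, -318.99481201171875), 47.056522369384766)
side [345 178  15  20 255] [[ 545.3584329  -141.01146451]]
side [177 188  65  39 175] [[827.37229552  44.27584343]]
side [317 208  25  18 341] [[568.98528251 -27.6016514 ]]
side [242 226  19  25 331] [[706.22501653  84.9366985 ]]
side [387 229  19  25 342] [[415.95610711   4.20062692]]
side [301 268  18  24 367] [[555.428387   145.86405624]]
side [  7 386  26  14 188] [[897.81592499 470.34483012]]
top [ 95 109  33  17 329] [[832.15882766 546.13837473]]
top [266 153  13  13 114] [[702.28164356  96.07442169]]
top [593 184  16  13 157] [[ 603.03582296 -788.32148097]]
top [309 197  20  20 301] [[569.74091395 -27.20988586]]
top [349 208  14  14 111] [[ 543.67264294 -124.51236412]]
top [209 211  11  10  82] [[547.78105974 251.2979274 ]]
top [296 258  13  13 101] [[416.90790641  16.85140533]]
```

View pics/t_side.png

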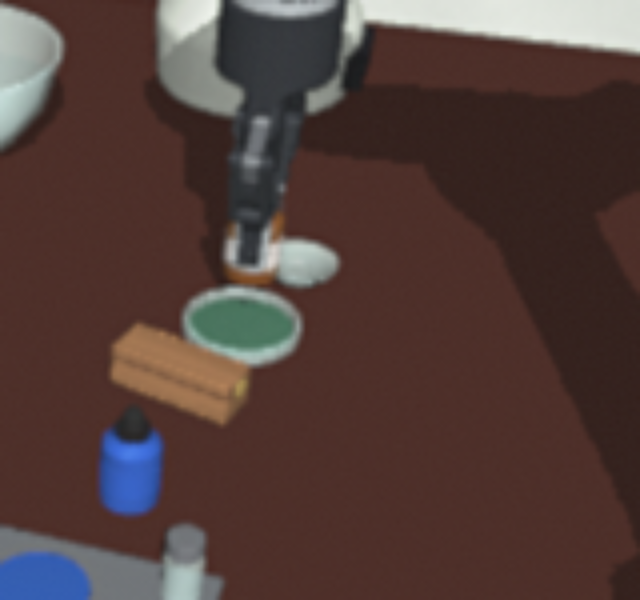

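View pics/t_top.png

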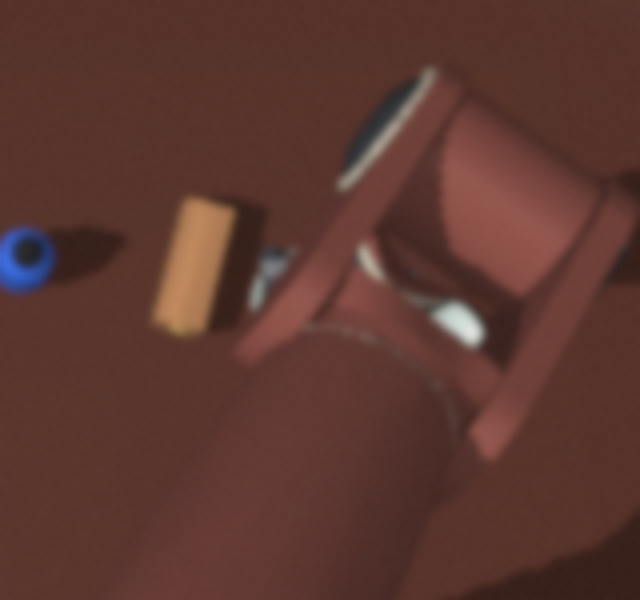

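Emit:
carry_out:
  series:
    - [0, 0, -0.6, 0, 0, 0, 0]
    - [0, 0, -0.6, 0, 0, 0, 0]
    - [0, 0, -0.4, 0, 0, 0, 0]
    - [0, 0, -0.2, 0, 0, 0, 0]
    - [0, 0, 0, 0, 0, 0, 0]
    - [0, 0, 0, 0, 0, 0, 0]

```text
t: 30.25
tool_pos: [0.5106, -0.3171, 0.0227]
tool_rot: [3.142, -0.002, -0.0]
contact_force: [0.2, -1.3, 0.4]
opening: 0.0348
```

Run:
```python
from h import *
p=ctrl.get_image("side")
o=ctrl.get_obs();print(o["t"],o["tool_pos"],o["opening"],o["contact_force"])
cv2.imwrite(f"pics/u_side.png",cv2.resize(p["frame"][90:190,330:430],None,fx=6,fy=6,interpolation=2))
```

```text
30.3 [ 0.5108327  -0.31730803  0.02323376] 0.03484978134608782 [ 0.42824163  0.89341096 -0.63378836]
```

View pics/u_side.png

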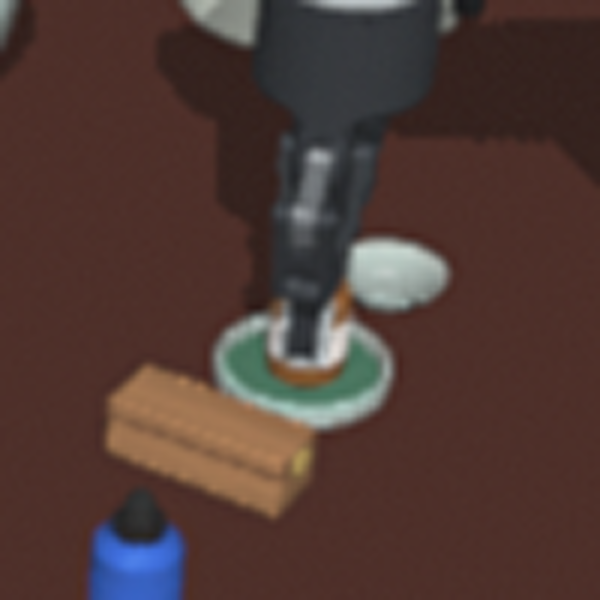

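The amber bottle is in the dish, centred to a few mm ((307,365) against a dish centre of (303,368)). I'll lower the last 3 mm and release.

Emit:
carry_out:
  series:
    - [0, 0, -0.08, 0, 0, 0, 0]
    - [0, 0, -0.06, 0, 0, 0, 0]
    - [0, 0, 0, 0, 0, 0, 0]
    - [0, 0, 0, 0, 0, 0, 0.5]
    - [0, 0, 0, 0, 0, 0, 0.6]
    - [0, 0, 0, 0, 0, 0, 0.6]
    - [0, 0, 0, 0, 0, 0, 0.6]
    - [0, 0, 0.5, 0, 0, 0, 0.6]
    - [0, 0, 1, 0, 0, 0, 0.6]
    - [0, 0, 1, 0, 0, 0, 0.6]
    - [0, 0, 1, 0, 0, 0, 0.6]
    - [0, 0, 1, 0, 0, 0, 0.6]

```text
t: 31.5
tool_pos: [0.5106, -0.3171, 0.134]
tool_rot: [3.141, -0.002, 0.001]
contact_force: [-0.2, 0.4, -0.1]
opening: 0.0509
```

Emit:
carry_out:
  series:
    - [0, 0, 1, 0, 0, 0, 0.6]
    - [0, 0.5, 0.5, 0, 0, 0, 0.6]
    - [0, 1, 0, 0, 0, 0, 0.6]
    - [0, 1, 0, 0, 0, 0, 0.6]
    - [0, 1, 0, 0, 0, 0, 0.6]
    - [0, 1, 0, 0, 0, 0, 0.6]
    - [0, 1, 0, 0, 0, 0, 0.6]
    - [0, 1, 0, 0, 0, 0, 0.6]
    - [0, 1, 0, 0, 0, 0, 0.6]
    - [0, 1, 0, 0, 0, 0, 0.6]
    - [0, 1, 0, 0, 0, 0, 0.6]
    - [0, 0, 0, 0, 0, 0, 0.6]

```text
t: 32.7
tool_pos: [0.5098, -0.0765, 0.169]
tool_rot: [-3.14, -0.004, 0.001]
contact_force: [0.1, -0.4, -0.4]
opening: 0.0514
```

Run:
```python
from h import *
P={n:ctrl.get_image(n) for n in("side","top")}
o=ctrl.get_obs();print(o["t"],o["tool_pos"],o["opening"],o["contact_force"])
for n in P: print(n,[(round(pr,2),(plane(P[n],uv,.037)*1000).round(1)) for pr,uv in marks(P[n],"oil_bottle_mid")])
a=cv2.resize(P["side"]["frame"][110:190,340:420],None,fx=5,fy=5,interpolation=2)
b=cv2.resize(P["top"]["frame"][185:265,390:470],None,fx=5,fy=5,interpolation=2)
cv2.imwrite(f"pics/v.png",np.hstack([a,b]))
```

```text
32.8 [ 0.51013763 -0.07887876  0.16921729] 0.051350522144931916 [0.51920667 0.02199175 1.37187437]
side [(0.78, array([[ 543.5, -119. ]])), (0.71, array([[698.9,  93.9]])), (0.68, array([[ 509.1, -326.6]])), (0.64, array([[418.6,  13.9]]))]
top [(0.71, array([[704.4,  94.1]])), (0.5, array([[ 516.5, -312. ]])), (0.49, array([[565.6, -25.4]]))]
```

View pics/v.png

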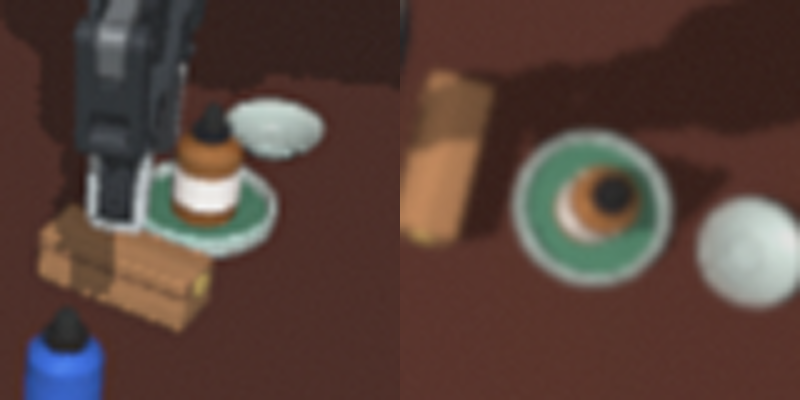

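The dropper bottle stands upright in the middle of the dish (top crop, base (590,210) against dish (592,207)). Now back for the blue bottle.

Emit:
carry_out:
  series:
    - [0.05, 0.6, 0, 0, 0, 0, 0.5]
    - [0.05, 1, 0, 0, 0, 0, 0.5]
    - [0.05, 1, 0, 0, 0, 0, 0.5]
    - [0.05, 1, 0, 0, 0, 0, 0.5]
    - [0.05, 1, 0, 0, 0, 0, 0.5]
    - [0.05, 1, 0, 0, 0, 0, 0.5]
    - [0.05, 1, 0, 0, 0, 0, 0.5]
    - [0.05, 1, 0, 0, 0, 0, 0.5]
    - [0.05, 1, 0, 0, 0, 0, 0.5]
    - [0.05, 1, 0, 0, 0, 0, 0.5]
    - [0.05, 1, 0, 0, 0, 0, 0.5]
    - [0.05, 1, 0, 0, 0, 0, 0.5]

```text
t: 34.1
tool_pos: [0.5254, 0.2118, 0.1693]
tool_rot: [-3.141, 0.003, 0.0]
contact_force: [-0.1, -0.5, 0.3]
opening: 0.0426
```

Emit:
carry_out:
  series:
    - [0.05, 0.56, 0, 0, 0, 0, 0.5]
    - [0, 0, 0, 0, 0, 0, 0.5]
    - [0, 0, 0, 0, 0, 0, 0.5]

```text
t: 34.4
tool_pos: [0.5267, 0.2241, 0.1691]
tool_rot: [3.141, -0.002, -0.001]
contact_force: [-0.2, -0.2, -0.0]
opening: 0.0427
```

Run:
```python
from h import *
p=ctrl.get_image("side")
o=ctrl.get_obs();print(o["t"],o["tool_pos"],o["opening"],o["contact_force"])
cv2.imwrite(f"pics/w_side.png",cv2.resize(p["frame"][200:400,200:400],None,fx=3,fy=3))
```

```text
34.45 [0.52673211 0.22376773 0.16914468] 0.04225214543820952 [ 0.29644369 -0.63484156  0.4177158 ]
```

View pics/w_side.png

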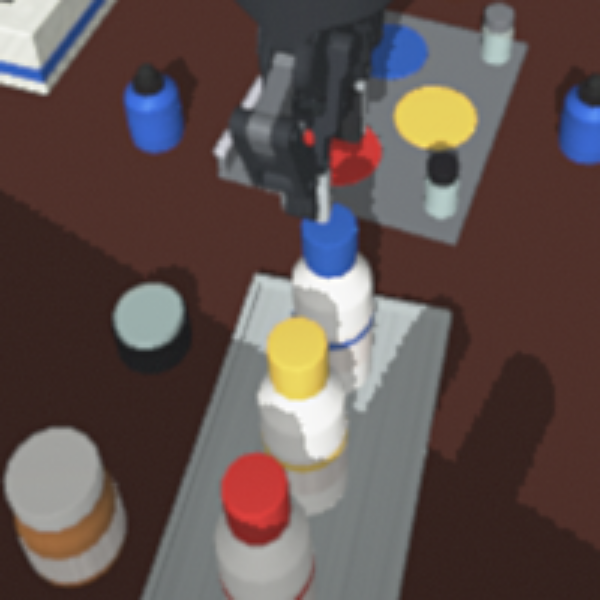

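Emit:
carry_out:
  series:
    - [0, 0.05, -0.8, 0, 0, 0, 0.5]
    - [0, 0, -0.8, 0, 0, 0, 0.5]
    - [0, 0, -0.7, 0, 0, 0, 0.5]
    - [0, 0, -0.3, 0, 0, 0, 0.5]
    - [0, 0, 0, 0, 0, 0, 0.5]
    - [0, 0, 0, 0, 0, 0, 0]
    - [0, 0, 0, 0, 0, 0, 0]
    - [0, 0, 0, 0, 0, 0, 0]
    - [0, 0, 0, 0, 0, 0, 0]
    - [0, 0, 0, 0, 0, 0, 0]

```text
t: 35.45
tool_pos: [0.5274, 0.2259, 0.1054]
tool_rot: [-3.141, 0.002, -0.003]
contact_force: [-1.0, -0.9, 3.2]
opening: 0.027
```

Emit:
carry_out:
  series:
    - [0, 0, 0.4, 0, 0, 0, 0]
    - [0, 0, 0.8, 0, 0, 0, 0]
    - [0, 0, 0.8, 0, 0, 0, 0]
    - [0, 0, 0.4, 0, 0, 0, 0]
    - [0, 0, 0, 0, 0, 0, 0]

```text
t: 35.95
tool_pos: [0.5279, 0.2261, 0.1666]
tool_rot: [-3.14, 0.002, -0.006]
contact_force: [-1.0, -0.0, -1.0]
opening: 0.0269
```

Emit:
carry_out:
  series:
    - [0.08, -0.5, 0, 0, 0, 0, 0]
    - [0.15, -0.92, 0, 0, 0, 0, 0]
    - [0.15, -0.92, 0, 0, 0, 0, 0]
    - [0.15, -0.92, 0, 0, 0, 0, 0]
    - [0.15, -0.92, 0, 0, 0, 0, 0]
    - [0.15, -0.92, 0, 0, 0, 0, 0]
    - [0.15, -0.92, 0, 0, 0, 0, 0]
    - [0.15, -0.92, 0, 0, 0, 0, 0]
    - [0.15, -0.92, 0, 0, 0, 0, 0]
    - [0.15, -0.92, 0, 0, 0, 0, 0]
    - [0.15, -0.92, 0, 0, 0, 0, 0]
    - [0.08, -0.43, 0, 0, 0, 0, 0]

```text
t: 37.15
tool_pos: [0.5673, -0.0297, 0.1626]
tool_rot: [3.142, -0.005, -0.004]
contact_force: [-0.1, 0.9, -0.9]
opening: 0.0273
```

Emit:
carry_out:
  series:
    - [0, 0, 0, 0, 0, 0, 0]
    - [0, 0, -0.5, 0, 0, 0, 0]
    - [0, 0, -0.7, 0, 0, 0, 0]
    - [0, 0, -0.5, 0, 0, 0, 0]
    - [0, 0, -0.3, 0, 0, 0, 0]
    - [0, 0, -0.1, 0, 0, 0, 0]
    - [0, 0, 0, 0, 0, 0, 0]
    - [0, 0, 0, 0, 0, 0, 0]

```text
t: 37.95
tool_pos: [0.5688, -0.0274, 0.1125]
tool_rot: [3.141, -0.001, 0.002]
contact_force: [-0.1, -0.1, -0.0]
opening: 0.0271
```

Run:
```python
from h import *
p=ctrl.get_image("side")
o=ctrl.get_obs();print(o["t"],o["tool_pos"],o["opening"],o["contact_force"])
cv2.imwrite(f"pics/x_side.png",cv2.resize(p["frame"][130:280,250:400],None,fx=4,fy=4,interpolation=2))
```

```text
38.0 [ 0.56886101 -0.0275145   0.1126973 ] 0.02734991005629676 [ 0.08849837  0.30154766 -0.4480952 ]
```

View pics/x_side.png

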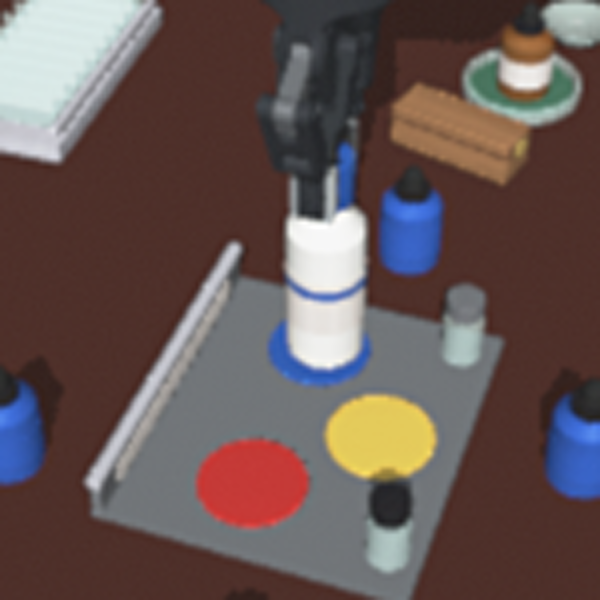

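Run:
```python
from h import *
p=ctrl.get_image("side"); im=cv2.resize(p["frame"][130:280,250:400],None,fx=4,fy=4,interpolation=2)
def draw(c,r,z,col):
    a=np.linspace(0,6.28,60); u=(proj(p,np.c_[c[0]+r*np.cos(a),c[1]+r*np.sin(a),0*a+z])-[250,130])*4+1.5
    cv2.polylines(im,[u.round().astype(int)],True,col,1)
draw((.569,-.0275),.029,.007,(0,255,255)); draw((.569,-.0275),.0215,.0113,(0,0,0)); draw((.569,-.0275),.0215,.091,(0,0,0))
draw((.573,.0765),.029,.007,(255,255,0));draw((.519,.0263),.029,.007,(255,0,0))
cv2.imwrite("pics/y.png",im)
```

```text
(no output)
```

View pics/y.png

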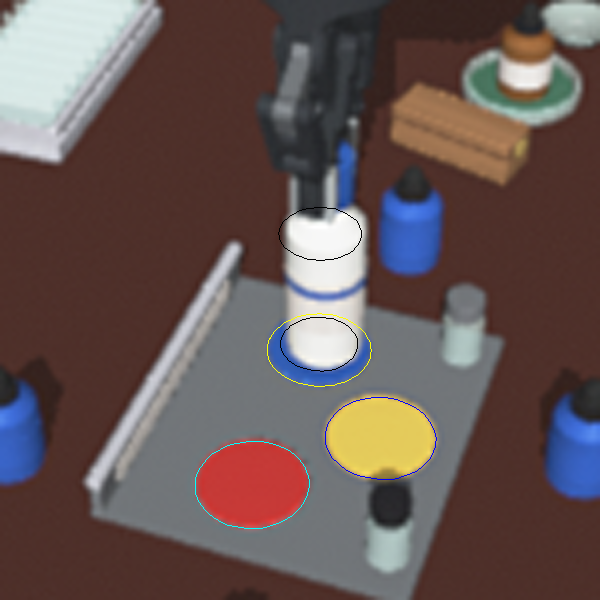

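The bottle sits about 3 mm to −x in the grip (base at crop (325,352), disc centre (319,350)), so I'll shift +3 mm in x, lower and release.

Emit:
carry_out:
  series:
    - [0.12, 0, 0, 0, 0, 0, 0]
    - [0, 0, -0.08, 0, 0, 0, 0]
    - [0, 0, -0.07, 0, 0, 0, 0]
    - [0, 0, 0, 0, 0, 0, 0]
    - [0, 0, 0, 0, 0, 0, 0.35]
    - [0, 0, 0, 0, 0, 0, 0.5]
    - [0, 0, 0, 0, 0, 0, 0.5]
    - [0, 0, 0, 0, 0, 0, 0.5]
    - [0, 0, 0.6, 0, 0, 0, 0.5]
    - [0, 0, 1, 0, 0, 0, 0.5]
    - [0, 0, 0.8, 0, 0, 0, 0.5]

```text
t: 39.15
tool_pos: [0.5717, -0.0276, 0.1703]
tool_rot: [3.141, -0.002, 0.002]
contact_force: [0.1, -0.2, 1.1]
opening: 0.0427
```

Emit:
carry_out:
  series:
    - [-0.1, 0.5, 0, 0, 0, 0, 0.5]
    - [-0.15, 1, 0, 0, 0, 0, 0.5]
    - [-0.15, 1, 0, 0, 0, 0, 0.5]
    - [-0.15, 1, 0, 0, 0, 0, 0.5]
    - [-0.15, 1, 0, 0, 0, 0, 0.5]
    - [-0.15, 1, 0, 0, 0, 0, 0.5]
    - [-0.15, 1, 0, 0, 0, 0, 0.5]
    - [-0.15, 1, 0, 0, 0, 0, 0.5]
    - [-0.15, 1, 0, 0, 0, 0, 0.5]
    - [-0.15, 1, 0, 0, 0, 0, 0.5]
    - [-0.15, 1, 0, 0, 0, 0, 0.5]
    - [-0.15, 1, 0, 0, 0, 0, 0.5]

```text
t: 40.35
tool_pos: [0.5262, 0.2616, 0.1673]
tool_rot: [3.142, -0.001, -0.002]
contact_force: [1.1, -0.3, 0.1]
opening: 0.0425
```

Emit:
carry_out:
  series:
    - [-0.15, 1, 0, 0, 0, 0, 0.5]
    - [-0.15, 0.2, 0, 0, 0, 0, 0.5]
    - [0, 0, 0, 0, 0, 0, 0.5]
    - [0, 0, 0, 0, 0, 0, 0.5]

```text
t: 40.75
tool_pos: [0.5196, 0.2895, 0.1676]
tool_rot: [3.141, -0.002, -0.001]
contact_force: [-0.0, 0.1, -0.0]
opening: 0.0425
```

Run:
```python
from h import *
P={n:ctrl.get_image(n) for n in("side","top")}; p=P["side"]
o=ctrl.get_obs();print(o["t"],o["tool_pos"],o["opening"],o["contact_force"])
cv2.imwrite(f"pics/z_side.png",cv2.resize(p["frame"][150:400,200:400],None,fx=3,fy=2.4))
print(cap(P,"blue",np.array((.569,-.0275)),.007));print(cap(P,"yellow",np.array((.518,.290)),.004))
```

```text
40.85 [0.52007326 0.28915496 0.1679194 ] 0.042671809170103436 [-0.10937407  0.39432395 -0.48850284]
(array([ 0.56769833, -0.02538328]), {'side': array([565. , -22.8]), 'top': array([570.9, -26.3])}, {'side': (np.int32(117), 247), 'top': (np.int32(72), 132)})
(array([0.51469632, 0.29217461]), {'side': array([514.7, 292.2])}, {'side': (np.int32(363), 520)})
```

View pics/z_side.png

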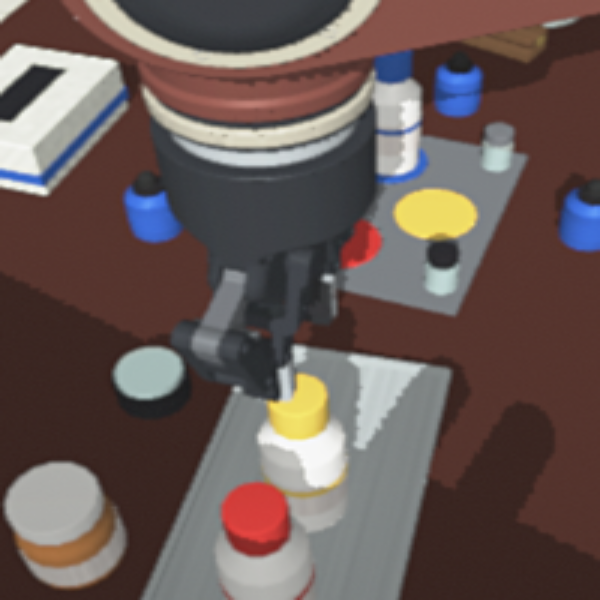

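Blue stands on its disc. Yellow is next, and I'm centring on its measured x of about 0.5175.

Emit:
carry_out:
  series:
    - [-0.1, 0.05, -0.8, 0, 0, 0, 0.5]
    - [0, 0, -0.8, 0, 0, 0, 0.5]
    - [0, 0, -0.7, 0, 0, 0, 0.5]
    - [0, 0, -0.22, 0, 0, 0, 0.5]
    - [0, 0, 0, 0, 0, 0, 0.5]
    - [0, 0, 0, 0, 0, 0, 0]
    - [0, 0, 0, 0, 0, 0, 0]
    - [0, 0, 0, 0, 0, 0, 0]
    - [0, 0, 0, 0, 0, 0, 0]
    - [0, 0, 0, 0, 0, 0, 0]

```text
t: 41.85
tool_pos: [0.5182, 0.2915, 0.1062]
tool_rot: [-3.141, 0.002, -0.003]
contact_force: [-0.0, -0.1, 3.6]
opening: 0.0273
```

Emit:
carry_out:
  series:
    - [0, 0, 0.4, 0, 0, 0, 0]
    - [0, 0, 0.8, 0, 0, 0, 0]
    - [0, 0, 0.8, 0, 0, 0, 0]
    - [0, 0, 0.4, 0, 0, 0, 0]
    - [0, 0, 0, 0, 0, 0, 0]

```text
t: 42.35
tool_pos: [0.5185, 0.2917, 0.1673]
tool_rot: [-3.14, 0.002, -0.005]
contact_force: [0.9, 0.0, -0.4]
opening: 0.0271
```

Emit:
carry_out:
  series:
    - [0, -0.5, 0, 0, 0, 0, 0]
    - [0, -0.96, 0, 0, 0, 0, 0]
    - [0, -0.96, 0, 0, 0, 0, 0]
    - [0, -0.96, 0, 0, 0, 0, 0]
    - [0, -0.96, 0, 0, 0, 0, 0]
    - [0, -0.96, 0, 0, 0, 0, 0]
    - [0, -0.96, 0, 0, 0, 0, 0]
    - [0, -0.96, 0, 0, 0, 0, 0]
    - [0, -0.96, 0, 0, 0, 0, 0]
    - [0, -0.96, 0, 0, 0, 0, 0]
    - [0, -0.96, 0, 0, 0, 0, 0]
    - [0.04, -0.5, 0, 0, 0, 0, 0]

```text
t: 43.55
tool_pos: [0.5172, 0.0243, 0.1633]
tool_rot: [3.141, -0.005, -0.005]
contact_force: [-1.1, -0.1, -1.1]
opening: 0.0271
```

Emit:
carry_out:
  series:
    - [0, 0, 0, 0, 0, 0, 0]
    - [0, 0, -0.5, 0, 0, 0, 0]
    - [0, 0, -0.7, 0, 0, 0, 0]
    - [0, 0, -0.5, 0, 0, 0, 0]
    - [0, 0, -0.3, 0, 0, 0, 0]
    - [0, 0, -0.1, 0, 0, 0, 0]
    - [0, 0, 0, 0, 0, 0, 0]
    - [0, 0, 0, 0, 0, 0, 0]

```text
t: 44.35
tool_pos: [0.519, 0.0264, 0.1132]
tool_rot: [3.142, -0.002, 0.002]
contact_force: [0.5, -0.3, -0.9]
opening: 0.027
```

```bash
cat > chk.py <<'E'
from h import *
import sys
p=ctrl.get_image("side"); im=cv2.resize(p["frame"][130:280,250:400],None,fx=4,fy=4,interpolation=2)
o=ctrl.get_obs();print(o["t"],o["tool_pos"],o["opening"],o["contact_force"])
x,y,z=map(float,sys.argv[1:4])
a=np.linspace(0,6.28,60)
for r,zz,col in[(.029,.007,(0,255,255)),(.0215,z,(0,0,0)),(.0215,z+.084,(0,0,0))]:
    u=(proj(p,np.c_[x+r*np.cos(a),y+r*np.sin(a),0*a+zz])-[250,130])*4+1.5
    cv2.polylines(im,[u.round().astype(int)],True,col,1)
cv2.imwrite(sys.argv[4],im)
E
python3 chk.py .519 .0263 .011 pics/aa.png
```

```text
44.4 [0.519118   0.02627666 0.11341046] 0.027090372975161228 [ 0.00841457 -0.36514591 -0.78573854]
```

View pics/aa.png

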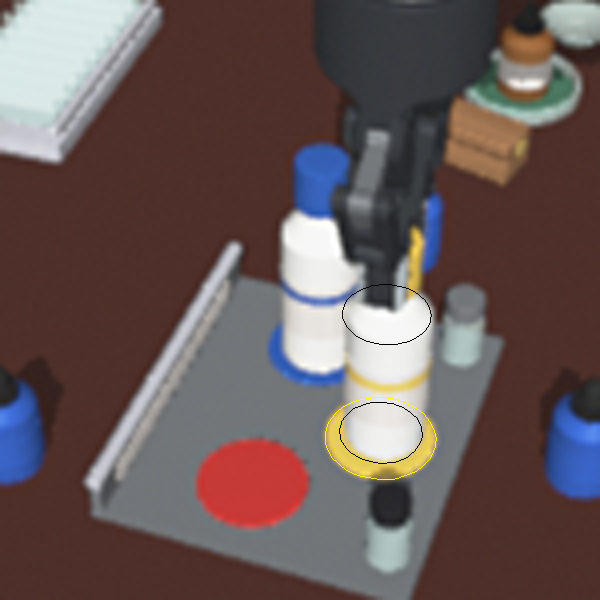

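Yellow hovers over its disc, about 1.5 mm to −x. I'll nudge it, lower and release.

Emit:
carry_out:
  series:
    - [0.06, 0, 0, 0, 0, 0, 0]
    - [0, 0, -0.08, 0, 0, 0, 0]
    - [0, 0, -0.08, 0, 0, 0, 0]
    - [0, 0, 0, 0, 0, 0, 0]
    - [0, 0, 0, 0, 0, 0, 0.35]
    - [0, 0, 0, 0, 0, 0, 0.5]
    - [0, 0, 0, 0, 0, 0, 0.5]
    - [0, 0, 0, 0, 0, 0, 0.5]
    - [0, 0, 0.6, 0, 0, 0, 0.5]
    - [0, 0, 1, 0, 0, 0, 0.5]
    - [0, 0, 0.8, 0, 0, 0, 0.5]

```text
t: 45.5
tool_pos: [0.5204, 0.0262, 0.1707]
tool_rot: [3.141, -0.002, 0.002]
contact_force: [0.1, -0.2, -0.1]
opening: 0.0425
```

Emit:
carry_out:
  series:
    - [0, 0.5, 0, 0, 0, 0, 0.5]
    - [-0.03, 1, 0, 0, 0, 0, 0.5]
    - [-0.03, 1, 0, 0, 0, 0, 0.5]
    - [-0.03, 1, 0, 0, 0, 0, 0.5]
    - [-0.03, 1, 0, 0, 0, 0, 0.5]
    - [-0.03, 1, 0, 0, 0, 0, 0.5]
    - [-0.03, 1, 0, 0, 0, 0, 0.5]
    - [-0.03, 1, 0, 0, 0, 0, 0.5]
    - [-0.03, 1, 0, 0, 0, 0, 0.5]
    - [-0.03, 1, 0, 0, 0, 0, 0.5]
    - [-0.03, 1, 0, 0, 0, 0, 0.5]
    - [-0.03, 1, 0, 0, 0, 0, 0.5]

```text
t: 46.7
tool_pos: [0.5107, 0.3154, 0.1677]
tool_rot: [3.141, -0.001, -0.002]
contact_force: [-1.7, -0.2, 0.7]
opening: 0.0432
```

Emit:
carry_out:
  series:
    - [-0.03, 1, 0, 0, 0, 0, 0.5]
    - [0, 0.72, 0, 0, 0, 0, 0.5]
    - [0, 0, 0, 0, 0, 0, 0.5]
    - [0, 0, 0, 0, 0, 0, 0.5]

```text
t: 47.1
tool_pos: [0.5106, 0.3569, 0.168]
tool_rot: [3.141, -0.001, -0.001]
contact_force: [0.9, 0.1, 0.5]
opening: 0.0429
```

Run:
```python
from h import *
P={n:ctrl.get_image(n) for n in("side","top")}; p=P["side"]
o=ctrl.get_obs();print(o["t"],o["tool_pos"],o["opening"],o["contact_force"])
cv2.imwrite(f"pics/bb_side.png",cv2.resize(p["frame"][150:400,200:400],None,fx=3,fy=2.4))
```

```text
47.2 [0.51089828 0.35609597 0.1682651 ] 0.042945146450908814 [ 0.28346904 -0.85095973 -0.04590255]
```

View pics/bb_side.png

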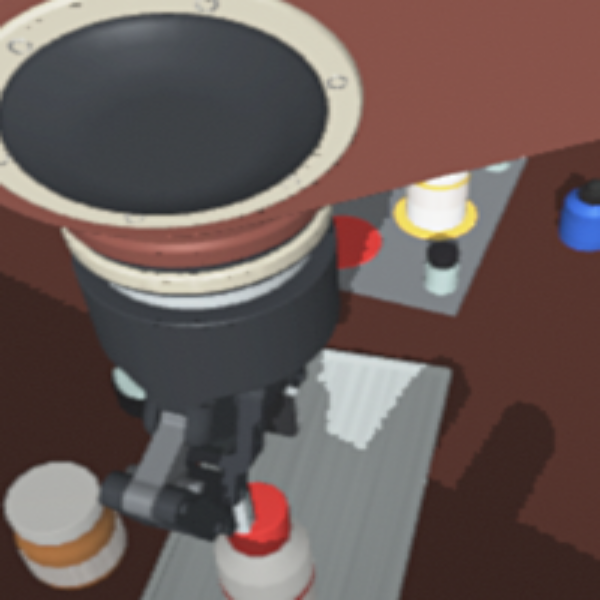

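Yellow is placed and the gripper is aligned over red (cap fit (0.511,0.357)).

Emit:
carry_out:
  series:
    - [0, 0, -0.8, 0, 0, 0, 0.5]
    - [0, 0, -0.8, 0, 0, 0, 0.5]
    - [0, 0, -0.7, 0, 0, 0, 0.5]
    - [0, 0, -0.22, 0, 0, 0, 0.5]
    - [0, 0, 0, 0, 0, 0, 0.5]
    - [0, 0, 0, 0, 0, 0, 0]
    - [0, 0, 0, 0, 0, 0, 0]
    - [0, 0, 0, 0, 0, 0, 0]
    - [0, 0, 0, 0, 0, 0, 0]
    - [0, 0, 0, 0, 0, 0, 0]

```text
t: 48.2
tool_pos: [0.5116, 0.3571, 0.1066]
tool_rot: [-3.141, 0.002, -0.002]
contact_force: [-0.2, 0.8, 2.7]
opening: 0.0271
```

Emit:
carry_out:
  series:
    - [0, 0, 0.4, 0, 0, 0, 0]
    - [0, 0, 0.8, 0, 0, 0, 0]
    - [0, 0, 0.8, 0, 0, 0, 0]
    - [0, 0, 0.4, 0, 0, 0, 0]
    - [0, 0, 0, 0, 0, 0, 0]

```text
t: 48.7
tool_pos: [0.512, 0.3574, 0.168]
tool_rot: [-3.14, 0.002, -0.005]
contact_force: [0.4, 0.2, -1.1]
opening: 0.0273
```

Emit:
carry_out:
  series:
    - [0.12, -0.5, 0, 0, 0, 0, 0]
    - [0.22, -0.98, 0, 0, 0, 0, 0]
    - [0.22, -0.98, 0, 0, 0, 0, 0]
    - [0.22, -0.98, 0, 0, 0, 0, 0]
    - [0.22, -0.98, 0, 0, 0, 0, 0]
    - [0.22, -0.98, 0, 0, 0, 0, 0]
    - [0.22, -0.98, 0, 0, 0, 0, 0]
    - [0.22, -0.98, 0, 0, 0, 0, 0]
    - [0.22, -0.98, 0, 0, 0, 0, 0]
    - [0.22, -0.98, 0, 0, 0, 0, 0]
    - [0.22, -0.98, 0, 0, 0, 0, 0]
    - [0.16, -0.92, 0, 0, 0, 0, 0]

```text
t: 49.9
tool_pos: [0.572, 0.0743, 0.1636]
tool_rot: [3.141, -0.003, -0.005]
contact_force: [0.2, -0.6, -0.8]
opening: 0.0272
```

Emit:
carry_out:
  series:
    - [0, 0, 0, 0, 0, 0, 0]
    - [0, 0, 0, 0, 0, 0, 0]
    - [0, 0, -0.5, 0, 0, 0, 0]
    - [0, 0, -0.7, 0, 0, 0, 0]
    - [0, 0, -0.5, 0, 0, 0, 0]
    - [0, 0, -0.3, 0, 0, 0, 0]
    - [0, 0, -0.1, 0, 0, 0, 0]
    - [0, 0, 0, 0, 0, 0, 0]
    - [0, 0, 0, 0, 0, 0, 0]

```text
t: 50.8
tool_pos: [0.5735, 0.0764, 0.1138]
tool_rot: [-3.142, 0.002, -0.002]
contact_force: [-0.0, 0.3, -0.2]
opening: 0.027
```

```bash
python3 chk.py .573 .0765 .011 pics/cc.png
```

```text
50.85 [0.57363163 0.0762905  0.1139697 ] 0.027176576086587183 [ 0.26930908  0.36362583 -0.72967234]
```

View pics/cc.png

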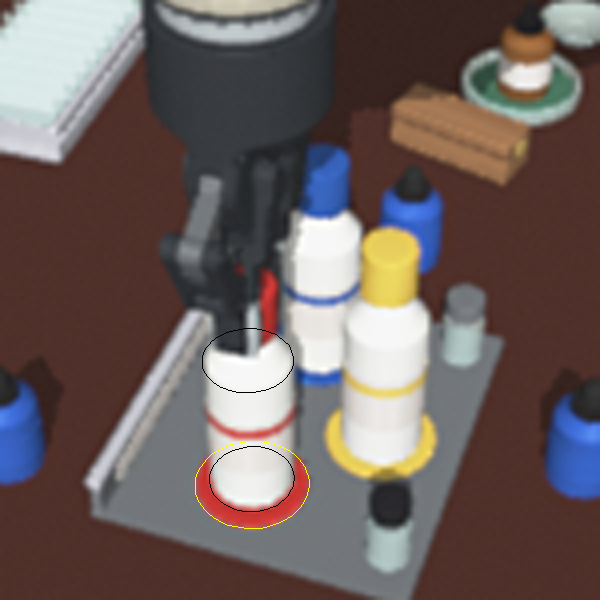

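Red matches its disc. I'll lower it 4 mm, release and rise clear.

Emit:
carry_out:
  series:
    - [0, 0, -0.08, 0, 0, 0, 0]
    - [0, 0, -0.08, 0, 0, 0, 0]
    - [0, 0, 0, 0, 0, 0, 0]
    - [0, 0, 0, 0, 0, 0, 0.35]
    - [0, 0, 0, 0, 0, 0, 0.5]
    - [0, 0, 0, 0, 0, 0, 0.5]
    - [0, 0, 0, 0, 0, 0, 0.5]
    - [0, 0, 0.6, 0, 0, 0, 0.5]
    - [0, 0, 1, 0, 0, 0, 0.5]
    - [0, 0, 1, 0, 0, 0, 0.5]
    - [0, 0, 1, 0, 0, 0, 0.5]
    - [0, 0, 1, 0, 0, 0, 0.5]

```text
t: 52.05
tool_pos: [0.5731, 0.0763, 0.2265]
tool_rot: [-3.142, 0.002, -0.002]
contact_force: [-0.4, 0.6, -0.7]
opening: 0.0421
```

Emit:
carry_out:
  series:
    - [0, 0.5, 0.5, 0, 0, 0, 0.5]
    - [-0.5, 0.8, 0, 0, 0, 0, 0.5]
    - [-0.5, 0.8, 0, 0, 0, 0, 0.5]
    - [-0.5, 0.8, 0, 0, 0, 0, 0.5]
    - [-0.5, 0.8, 0, 0, 0, 0, 0.5]
    - [-0.5, 0.8, 0, 0, 0, 0, 0.5]
    - [-0.5, 0.8, 0, 0, 0, 0, 0.5]
    - [-0.5, 0.8, 0, 0, 0, 0, 0.5]
    - [-0.5, 0.8, 0, 0, 0, 0, 0.5]
    - [-0.5, 0.8, 0, 0, 0, 0, 0.5]
    - [-0.5, 0.8, 0, 0, 0, 0, 0.5]
    - [0, 0, 0, 0, 0, 0, 0.5]

```text
t: 53.25
tool_pos: [0.4463, 0.291, 0.2366]
tool_rot: [-3.141, -0.004, 0.001]
contact_force: [0.7, 0.3, 0.7]
opening: 0.0428
```

Run:
```python
from h import *
P={n:ctrl.get_image(n) for n in("side","top")}
o=ctrl.get_obs();print(o["t"],o["tool_pos"],o["contact_force"])
for c,g in [("red",(.573,.0765)),("yellow",(.519,.0263)),("blue",(.569,-.0275))]: print(c,cap(P,c,np.array(g),.007))
a=cv2.resize(P["side"]["frame"][120:280,230:420],None,fx=2.1,fy=2.8,interpolation=2)
b=cv2.resize(P["top"]["frame"][150:290,250:450],None,fx=2,fy=3.2,interpolation=2)
cv2.imwrite("pics/dd.png",np.hstack([a,b])); print(a.shape)
```

```text
53.35 [0.44759877 0.28925727 0.23661932] [ 1.65333575 -0.85218456 -0.44270621]
red (array([0.57344183, 0.07510156]), {'side': array([573.3,  72.5]), 'top': array([574.6,  77.6])}, {'side': (np.int32(260), 303), 'top': (np.int32(86), 134)})
yellow (array([0.52041513, 0.02788494]), {'top': array([520.4,  27.9])}, {'top': (np.int32(91), 130)})
blue (array([ 0.57131045, -0.02728443]), {'top': array([571.3, -27.3])}, {'top': (np.int32(77), 132)})
(448, 399, 3)
```

View pics/dd.png

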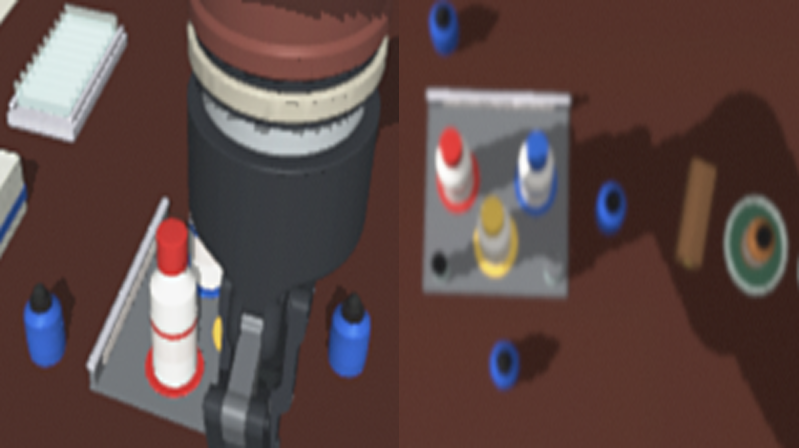

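The top view shows red, yellow and blue upright on their own discs, with the amber bottle centred in the dish. The cap fits are within about 3 mm of the disc centres, and the arm is clear. Handing in.

```bash
python3 -c "
from station import ctrl
print(ctrl.finish_job())"
```

```text
the job is handed in; nothing more can be done
None
```

I moved all three tall bottles to the side tray, stood the amber dropper bottle in the dish, then put blue, yellow and red back on their own discs. I handed the job in at about 53 s of the 131 s allowed; no verdict is reported.

- **Tall bottles:** the last pictures show all three upright. Cap fits put each axis within about 3 mm of its disc centre, against the 13 mm allowed.
- **Dropper bottle:** it stands upright in the dish, a few mm from the centre by eye and by where the gripper released it. No bottle was seen to tip at any point.
- **Arm:** it was parked clear of everything, with contact force at noise level.

**Checks that disagreed or fell short:**
- **Cameras:** the two disagreed by up to about 5 mm in y on the stand, and about 7 mm at the far end of the tray.
- **Detectors:** the dropper and dish detections scattered by 10–20 mm in y around the dish, so I relied on outlines and the gripper position there.
- **Blocked view:** the parked arm hid yellow and blue from the side camera, so their final check used the top camera only.

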